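# Unmask the blasted filter bowls and stand them in the ring stand

## Robot

A 7-joint arm with a two-finger parallel gripper is mounted at the origin on a cart in front of the work surface, level with it; the furniture and walls round the work are solid. World frame = base frame: x ahead of the robot, y to its left, z up, the work surface at z = 0. Lengths are in m, angles in rad, forces in N, time in s.
With the tool pointing down it reaches from about 0.425 to 1.025 m from the base axis. Payload 9.4 kg.
Tool frame: the origin (TCP) lies midway between the tips of the shut fingers; the grasp point (between the pads) lies r.hold_point_z behind it (r.hold_point_z is the distance from the TCP to the grasp point, in m); z points along the fingers, y is the line along which they close (so a half turn about z gives the same grasp; the last joint's range is limited). The gripper opens to 93 mm and grips with 3 to 60 N. Pads are 15 mm wide; open, the fingers measure 128 mm over their backs; the gripper's body (75 mm by 188 mm) begins 65 mm behind the grasp point.
Start: joints at [-1.346, 0.599, -0.003, 1.599, 0.002, 0.943, -0.08], TCP at [0.216, 0.692, 0.219] pointing down, gripper open.
Joint ranges: [-2.57, 2.57], [-0.35, 1.97], [-1.29, 1.29], [0.11, 2.56], [-1.05, 4.19], [0.11, 1.86], [-2.63, 2.63]. Speed limits (rad/s): [2.22, 2.22, 3.01, 3.01, 3.14, 3.14, 3.14].

## Interface

Orientations are given as a unit quaternion [w, x, y, z].
In Python, from station import r gives the robot as it stands. The module is installed in compiled form; this text tells all that it offers.
- The arm moves only by the tool servo_tool, never from a script. Its argument "series" is a list of rows, each a list of 3 entries, a list of its own where there are three numbers: the shift along the tool's x, y, z in mm, then the turn about the tool's z in degrees, then the closure, from -1 (fully open) to 1 (shut), so that 0 is half open. A call has 1 to 12 rows; each row shifts and turns the commanded pose from where the row before left it, along the tool's axes as they then stand; what a row does not reach is not made up. A row lasts 1/10 s, in which the tool goes at most 50 mm and 8.59 degrees, less where a joint would pass 70% of its speed; a pose out of reach is approached as far as the arm can. A call is refused whole if a number of a shift passes 50 or a number of a turn 8.59, either way. A call with a gripper value outside its range is refused whole. The fingers move at their own pace and stop on an object; "squeeze" is the grip in N (left out, the last holds). Time passes only in rows, so rows that do not move let the fingers close. It gives the time, the measured TCP pose, the force, the opening and the grip force at its end, in the units of the state.
- r.get_obs(): the state, without advancing time (a new reading comes with each control period).
- r.snapshot(name): name is "scene" or "top" or "wrist"; returns a dict with "frame" (384x512x3 uint8, red, green, blue), "mtx" (3x3 intrinsics, pixels), "dist" ([k1, k2, p1, p2, k3] as OpenCV has them; the pictures are not rectified), "extrinsics" (4x4, takes a point from camera to world coordinates); the wrist camera has in their place "mount" (4x4, takes a point from camera to tool coordinates, whose origin is the TCP and whose axes are the flange's). Camera axes: x right, y down, z forward; pixel columns grow to the right and rows downward; lengths in m; the calibration is good to about 2 mm. A picture is of the moment at which its call begins: read the wrist's pose just before it. There is no depth.
- r.job_done(): hands the job in; it is judged then, once.
The state is a dict: "clock": time; "joint_pos": joint angles; "dq": joint speeds; "joint_efforts": joint torques, N m; "tool_pos": TCP position; "eef_rot": TCP orientation; "force": force on the tool from outside, world axes, zero at the start; "torque": the same for the moment, N m; "opening": finger opening in m; "grasp_force": force on a finger pad.
Only numpy, scipy, OpenCV 4.12 (cv2) and the standard library are available. Lean on these libraries where they do the work, as an engineer would, in place of code of your own. Each camera call takes 0.05 s, during which the arm holds its last target. There are 200 camera calls.

## Task

The blasted filter bowls hang by their collars in the slotted rail, two or all three of them with a tight red masking cap still over the mouth. Pull every cap straight up off its bowl while the rail still holds the bowl back and put the caps in the black tray; slide each bowl, once bare, out through the open end of the rail and set it down gently, without dropping it, upright and level in a ring of the stand, one bowl to a ring. Leave the caliper, the jar and the spanner where they are.

Things in the scene. Friction and masses are not known exactly. Their poses are not given: they have to be found in the camera images.
- rail: slotted hanging rail, screwed down, origin on the bench under its middle: two steel strips 4 mm thick, 26 mm wide, 275 mm long along its x axis, top face 96 mm above the bench, 35 mm slot between them, on posts on an aluminium floor plate. Open at the -x end; the +x end has an end plate 12 mm higher than the strips. Bowls hang in the slot one behind the other
- rail_mouth (a point): middle of the rail's open end, level with the strips' top face; x runs along the slot into the rail, z up. A bowl comes out only along -x through here, the nearest one first; it is clear of the strips once its axis is 30 mm outside
- ring_1 (a point): centre of the first ring of the ring stand, in the ring's plane 50 mm above the bench. Grey base 250 x 86 x 8 mm, screwed down; three black rubber-covered rings, inner radius 19, outer 25, 6 mm thick, on legs, in a row 82 mm apart along this point's x axis; open below. A seated bowl has the centre of its round bottom 20.5 mm straight above this point
- ring_2 (a point): the same for the middle ring
- ring_3 (a point): the same for the third ring
- cap_tray: loose open black plastic tray, 291 x 133 mm (long along its own x axis) and 42 mm high; origin at the centre of its underside. Floor 4 mm thick; three cross walls 28 mm high, at its own x = -71, 0 and +71 mm, divide it into four compartments about 68 x 118 mm
- cap_a_mid (a point): red rubber masking cap, a round cup upside down over bowl a's mouth: 40 mm across, 36 mm high; this point is its centre, half-way up, z up. On the bowl it is 2 mm below bowl_a_neck, its lower edge 6 mm above the collar. Ribs inside grip the neck: it comes off straight up after 32 mm at a steady pull of about 4 to 7 N, and a bowl that nothing holds back comes up with it
- bowl_a_ball (a point): centre of bowl a's round bottom; z up along its axis. Bare aluminium filter bowl, 0.22 kg: round bottom of radius 27 mm with a brass drain plug 18 mm wide that sticks out 7 mm below, wall 54 mm across, flat shoulder 23 mm above this point, then a straight neck 30 mm across to the mouth 73 mm above this point, with a collar 43 mm wide and 4 mm thick, its underside 31 mm above this point
- bowl_a_neck (a point): point on the axis of bowl a's neck, 61 mm above bowl_a_ball, 12 mm below the mouth, 26 mm above the collar's top; z up. The bare neck is 30 mm across. In the rail the collar rests on the strips, which lie in the 8 mm groove between shoulder and collar: the bowl can slide along the slot but is stopped after a rise of 4 mm, and has 2.5 mm of play to each side
- cap_b_mid (a point): red rubber masking cap, a round cup upside down over bowl b's mouth: 40 mm across, 36 mm high; this point is its centre, half-way up, z up. On the bowl it is 2 mm below bowl_b_neck, its lower edge 6 mm above the collar. Ribs inside grip the neck: it comes off straight up after 32 mm at a steady pull of about 4 to 7 N, and a bowl that nothing holds back comes up with it
- bowl_b_ball (a point): centre of bowl b's round bottom; z up along its axis. Bare aluminium filter bowl, 0.22 kg: round bottom of radius 27 mm with a brass drain plug 18 mm wide that sticks out 7 mm below, wall 54 mm across, flat shoulder 23 mm above this point, then a straight neck 30 mm across to the mouth 73 mm above this point, with a collar 43 mm wide and 4 mm thick, its underside 31 mm above this point
- bowl_b_neck (a point): point on the axis of bowl b's neck, 61 mm above bowl_b_ball, 12 mm below the mouth, 26 mm above the collar's top; z up. The bare neck is 30 mm across. In the rail the collar rests on the strips, which lie in the 8 mm groove between shoulder and collar: the bowl can slide along the slot but is stopped after a rise of 4 mm, and has 2.5 mm of play to each side
- cap_c_mid (a point): red rubber masking cap, a round cup upside down over bowl c's mouth: 40 mm across, 36 mm high; this point is its centre, half-way up, z up. On the bowl it is 2 mm below bowl_c_neck, its lower edge 6 mm above the collar. Ribs inside grip the neck: it comes off straight up after 32 mm at a steady pull of about 4 to 7 N, and a bowl that nothing holds back comes up with it
- bowl_c_ball (a point): centre of bowl c's round bottom; z up along its axis. Bare aluminium filter bowl, 0.22 kg: round bottom of radius 27 mm with a brass drain plug 18 mm wide that sticks out 7 mm below, wall 54 mm across, flat shoulder 23 mm above this point, then a straight neck 30 mm across to the mouth 73 mm above this point, with a collar 43 mm wide and 4 mm thick, its underside 31 mm above this point
- bowl_c_neck (a point): point on the axis of bowl c's neck, 61 mm above bowl_c_ball, 12 mm below the mouth, 26 mm above the collar's top; z up. The bare neck is 30 mm across. In the rail the collar rests on the strips, which lie in the 8 mm groove between shoulder and collar: the bowl can slide along the slot but is stopped after a rise of 4 mm, and has 2.5 mm of play to each side
- caliper: digital caliper lying on the bench, 73 x 224 x 14 mm; bystander; origin at the middle of its underside
- bead_jar: white jar with blue lid, 69 mm across, 94 mm high; bystander; origin at the middle of its underside
- spanner: steel open-ended spanner lying on the bench, 28 x 161 x 6 mm; bystander; origin at the middle of its underside
Mind the look-alikes: they are no part of the job. What is shaped like the part that bears cap_b_mid but green is not meant. Leave any blue look-alike of the part that bears cap_c_mid alone.

How it is judged:
At the end, for the whole second after the job is handed in: Every bowl sits in a ring: centre of its round bottom within 4 mm of the ring's axis and 3 mm of its seated height, axis within 0.12 rad of vertical, at rest. Every cap present rests inside the black tray (centre within its walls, under 55 mm above its underside) (((horizontal distance between bowl_a_ball and ring_1 below 0.004 m and z of bowl_a_ball in the frame of ring_1 between 0.0175 and 0.0235 m) or (horizontal distance between bowl_a_ball and ring_2 below 0.004 m and z of bowl_a_ball in the frame of ring_2 between 0.0175 and 0.0235 m) or (horizontal distance between bowl_a_ball and ring_3 below 0.004 m and z of bowl_a_ball in the frame of ring_3 between 0.0175 and 0.0235 m)) and angle between each of bowl_a_ball, bowl_b_ball, bowl_c_ball's own z axis and vertical below 0.12 rad and linear speed of each of bowl_a, bowl_b, bowl_c, cap_a, cap_b, cap_c below 0.02 m/s and ((horizontal distance between bowl_b_ball and ring_1 below 0.004 m and z of bowl_b_ball in the frame of ring_1 between 0.0175 and 0.0235 m) or (horizontal distance between bowl_b_ball and ring_2 below 0.004 m and z of bowl_b_ball in the frame of ring_2 between 0.0175 and 0.0235 m) or (horizontal distance between bowl_b_ball and ring_3 below 0.004 m and z of bowl_b_ball in the frame of ring_3 between 0.0175 and 0.0235 m)) and ((horizontal distance between bowl_c_ball and ring_1 below 0.004 m and z of bowl_c_ball in the frame of ring_1 between 0.0175 and 0.0235 m) or (horizontal distance between bowl_c_ball and ring_2 below 0.004 m and z of bowl_c_ball in the frame of ring_2 between 0.0175 and 0.0235 m) or (horizontal distance between bowl_c_ball and ring_3 below 0.004 m and z of bowl_c_ball in the frame of ring_3 between 0.0175 and 0.0235 m)) and x of cap_a_mid in the frame of cap_tray between -0.139 and 0.139 m and y of cap_a_mid in the frame of cap_tray between -0.06 and 0.06 m and z of each of cap_a_mid, cap_b_mid, cap_c_mid in the frame of cap_tray below 0.055 m and x of cap_b_mid in the frame of cap_tray between -0.139 and 0.139 m and y of cap_b_mid in the frame of cap_tray between -0.06 and 0.06 m and x of cap_c_mid in the frame of cap_tray between -0.139 and 0.139 m and y of cap_c_mid in the frame of cap_tray between -0.06 and 0.06 m); the robot touches nothing.
It fails at once if a bowl left the rail with its cap still on ((distance between cap_a_mid and bowl_a_neck below 0.02 m and x of cap_a_mid in the frame of rail_mouth below -0.025 m) or (distance between cap_b_mid and bowl_b_neck below 0.02 m and x of cap_b_mid in the frame of rail_mouth below -0.025 m) or (distance between cap_c_mid and bowl_c_neck below 0.02 m and x of cap_c_mid in the frame of rail_mouth below -0.025 m)).
It fails at once if a bowl was dropped into a ring ((horizontal distance between bowl_a_ball and ring_1 below 0.02 m and z of bowl_a_ball in the frame of ring_1 below 0.04 m and linear speed of bowl_a above 0.5 m/s) or (horizontal distance between bowl_a_ball and ring_2 below 0.02 m and z of bowl_a_ball in the frame of ring_2 below 0.04 m and linear speed of bowl_a above 0.5 m/s) or (horizontal distance between bowl_a_ball and ring_3 below 0.02 m and z of bowl_a_ball in the frame of ring_3 below 0.04 m and linear speed of bowl_a above 0.5 m/s) or (horizontal distance between bowl_b_ball and ring_1 below 0.02 m and z of bowl_b_ball in the frame of ring_1 below 0.04 m and linear speed of bowl_b above 0.5 m/s) or (horizontal distance between bowl_b_ball and ring_2 below 0.02 m and z of bowl_b_ball in the frame of ring_2 below 0.04 m and linear speed of bowl_b above 0.5 m/s) or (horizontal distance between bowl_b_ball and ring_3 below 0.02 m and z of bowl_b_ball in the frame of ring_3 below 0.04 m and linear speed of bowl_b above 0.5 m/s) or (horizontal distance between bowl_c_ball and ring_1 below 0.02 m and z of bowl_c_ball in the frame of ring_1 below 0.04 m and linear speed of bowl_c above 0.5 m/s) or (horizontal distance between bowl_c_ball and ring_2 below 0.02 m and z of bowl_c_ball in the frame of ring_2 below 0.04 m and linear speed of bowl_c above 0.5 m/s) or (horizontal distance between bowl_c_ball and ring_3 below 0.02 m and z of bowl_c_ball in the frame of ring_3 below 0.04 m and linear speed of bowl_c above 0.5 m/s)).
It fails at once if a bystander was moved more than 3 cm (distance of any of caliper, bead_jar, spanner from where it was at the start of the episode above 0.03 m).
Of cap_a, cap_b, cap_c only 2 to 3 are there at a start; the rules pass over those that are not, and their reading is None.
At some moment in a run one of cap_tray, cap_a, cap_b, cap_c may be knocked a few centimetres aside while the robot is not near it.
It also fails if it takes over 210 s, if anything falls off the work surface, if the arm or the gripper's body presses on something with over 40 N, if the wrist force passes 120 N, or if a joint passes its speed limit or range.

## Working session

There is one attempt and no reset: what is moved stays moved. The work goes in short steps, Python scripts to look and compute and a tool call to move; the robot and the scene stay as the last step left them, time stands still between calls to the robot, and variables do not carry over. Pictures are saved under pics/ and viewed, at most 14 in all, crops included, and the job is handed in when it is done.

Besides the shell and the picture viewer there is one more tool, called after ">>>" as name([rows], argument=value, ...), one row to a line, values as JSON. servo_tool: Moves the arm, as the interface text tells. Its arguments: {"type":"object","properties":{"series":{"type":"array"},"squeeze":{"type":"number"}},"required":["series"]}

```bash
mkdir -p pics; cat > h.py <<'E'
import numpy as np, cv2
from station import r
from scipy.spatial.transform import Rotation as R
def Rt(o): q=o["eef_rot"]; return R.from_quat([q[1],q[2],q[3],q[0]]).as_matrix()
def snap(n,save=None):
    o=r.get_obs(); s=r.snapshot(n)
    if n=="wrist":
        T=np.eye(4);T[:3,:3]=Rt(o);T[:3,3]=o["tool_pos"]; s["extrinsics"]=T@np.array(s["mount"])
    if save: cv2.imwrite("pics/"+save+".png",cv2.cvtColor(s["frame"],cv2.COLOR_RGB2BGR))
    return s
def ray(s,uv):
    p=cv2.undistortPoints(np.array([[uv]],float),np.array(s["mtx"]),np.array(s["dist"]))[0,0]
    E=np.array(s["extrinsics"]); return E[:3,3],E[:3,:3]@np.array([p[0],p[1],1])
def onz(s,uv,z):
    c,d=ray(s,uv); return c+d*(z-c[2])/d[2]
def proj(s,P):
    E=np.linalg.inv(np.array(s["extrinsics"]))
    return cv2.projectPoints(np.array(P,float).reshape(-1,1,3),cv2.Rodrigues(E[:3,:3])[0],E[:3,3],np.array(s["mtx"]),np.array(s["dist"]))[0][:,0]
def totool(P,o=None):
    o=o or r.get_obs(); return Rt(o).T@(np.array(P)-o["tool_pos"])*1000
def blobs(s,m,amin=80):
    n,l,st,c=cv2.connectedComponentsWithStats(m.astype(np.uint8)); return [(st[i].tolist(),c[i].round(1).tolist()) for i in range(1,n) if st[i,4]>=amin]
def hsv(s): return cv2.cvtColor(s["frame"],cv2.COLOR_RGB2HSV)
def red(s):
    h=hsv(s); return ((h[...,0]<8)|(h[...,0]>172))&(h[...,1]>130)&(h[...,2]>60)
E
python3 - <<'E'
from h import *
ims=[snap(n) for n in("scene","top")]
cv2.imwrite("pics/t1.png",cv2.cvtColor(ims[1]["frame"],cv2.COLOR_RGB2BGR)[:, :]); cv2.imwrite("pics/s1.png",cv2.cvtColor(ims[0]["frame"],cv2.COLOR_RGB2BGR))
for s in ims: print(np.array(s["extrinsics"]).round(3), np.array(s["mtx"]).round(0)); print(blobs(s,red(s)))
o=r.get_obs(); print(o, r.hold_point_z); s=snap("wrist"); print(np.array(s["mount"]).round(3))
E
```

```text
[[ 0.673 -0.459  0.58  -0.175]
 [-0.74  -0.428  0.519 -0.673]
 [ 0.01  -0.779 -0.627  0.942]
 [ 0.     0.     0.     1.   ]] [[403.   0. 262.]
 [  0. 403. 191.]
 [  0.   0.   1.]]
[([203, 160, 12, 16, 163], [208.6, 167.7]), ([217, 170, 12, 15, 161], [222.3, 177.2]), ([232, 180, 13, 16, 171], [237.9, 187.9])]
[[ 0.091 -0.971  0.221  0.27 ]
 [-0.996 -0.088  0.02   0.016]
 [-0.    -0.222 -0.975  1.513]
 [ 0.     0.     0.     1.   ]] [[383.   0. 260.]
 [  0. 383. 189.]
 [  0.   0.   1.]]
[([205, 189, 12, 11, 89], [210.8, 193.7]), ([226, 192, 10, 11, 83], [230.5, 196.8]), ([247, 195, 10, 11, 84], [251.7, 200.2])]
{'clock': 0.1, 'joint_pos': array([-1.3457196 ,  0.60005399, -0.00253605,  1.60006244,  0.00179378,
        0.94287684, -0.07979313]), 'dq': array([ 0.00048355, -0.00158047, -0.00033993, -0.00136911, -0.00046245,
        0.00123423, -0.00054747]), 'joint_efforts': array([ 5.31710044e-03, -7.66556311e+01,  1.50221743e+00, -2.52937514e+01,
       -5.22854284e-02,  1.34699044e-02,  5.89713204e-05]), 'tool_pos': array([0.21536841, 0.691813  , 0.21783552]), 'eef_rot': array([-4.06370583e-05,  1.50288899e-01,  9.88641876e-01, -6.98064530e-04]), 'force': array([-0.62792535,  0.26141525,  0.40057228]), 'torque': array([-0.01141186,  0.00583136,  0.03869424]), 'grasp_force': 0.0, 'opening': 0.09314373719764293} 0.0188
[[ 0.    -0.969 -0.247  0.068]
 [ 1.    -0.     0.001  0.   ]
 [-0.001 -0.247  0.969 -0.166]
 [ 0.     0.     0.     1.   ]]
```

View pics/t1.png

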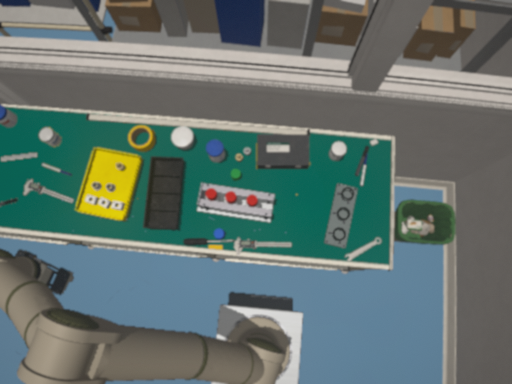

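View pics/s1.png

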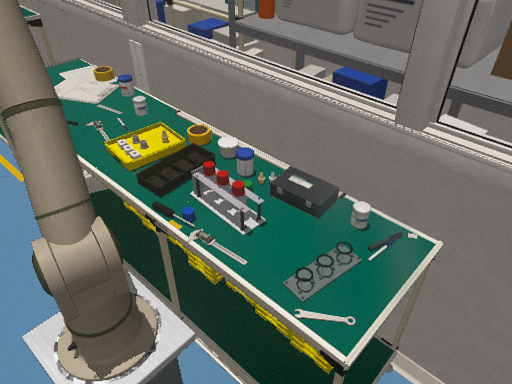

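The three caps sit at about (211,194), (231,197) and (252,200) in the top view. The black tray is at about (165,193) and the ring stand at about (341,215). I still need to find which end of the rail is open.

```bash
python3 - <<'E'
from h import *
s=snap("scene");t=snap("top")
c=cv2.resize(s["frame"][145:245,180:280],None,fx=6,fy=6,interpolation=cv2.INTER_CUBIC)
cv2.imwrite("pics/s2.png",cv2.cvtColor(c,cv2.COLOR_RGB2BGR))
# caps top face z = 0.096+0.004... neck: collar top .100+.026=.126, cap mid .124, top .142
for u in [(210.8,193.7),(230.5,196.8),(251.7,200.2)]: print("cap",onz(t,u,.135).round(3))
for u in [(208.6,167.7),(222.3,177.2),(237.9,187.9)]: print("capS",onz(s,u,.124).round(3))
for u in [(199,184),(274,195),(197,205),(271,221)]: print("rail",onz(t,u,.09).round(3))
for u in [(346,196),(343,214),(339,235)]: print("ring",onz(t,u,.053).round(3))
for u in [(153,158),(184,159),(147,228),(179,229)]: print("tray",onz(t,u,.042).round(3))
E
```

```text
cap [0.548 0.223 0.135]
cap [0.543 0.15  0.135]
cap [0.537 0.071 0.135]
capS [0.55  0.225 0.124]
capS [0.545 0.15  0.124]
capS [0.54  0.071 0.124]
rail [0.59  0.279 0.09 ]
rail [ 0.574 -0.01   0.09 ]
rail [0.509 0.277 0.09 ]
rail [ 0.474 -0.007  0.09 ]
ring [ 0.603 -0.291  0.053]
ring [ 0.531 -0.282  0.053]
ring [ 0.449 -0.27   0.053]
tray [0.692 0.488 0.042]
tray [0.698 0.362 0.042]
tray [0.409 0.468 0.042]
tray [0.417 0.343 0.042]
```

View pics/s2.png

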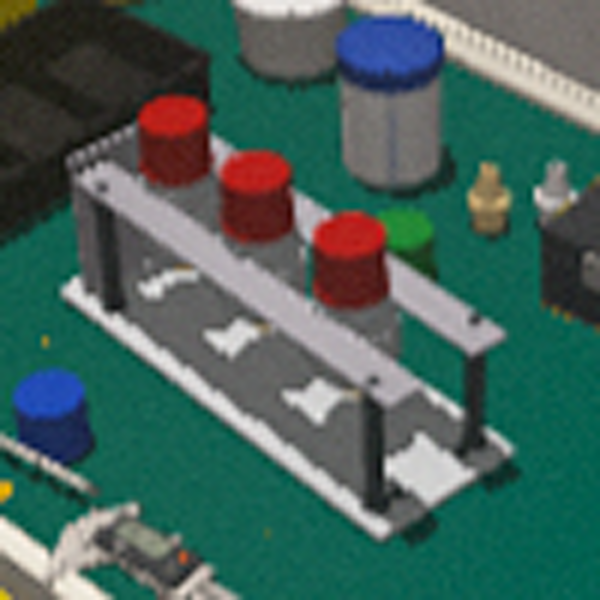

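The open end of the rail faces -y (toward the ring stand) and the end plate is at +y. All three caps are present. Next I turn the tool across the slot and move over the rail for a close look.

>>> servo_tool([
  [[0, 0, -10], 8.5, -1],
  [[0, 0, -10], 8.5, -1],
  [[0, 0, -10], 8.5, -1],
  [[0, 0, -10], 8.5, -1],
  [[0, 0, -10], 8.5, -1],
  [[0, 0, -10], 8.5, -1],
  [[0, 0, -10], 8.5, -1],
  [[0, 0, -10], 8.5, -1],
  [[0, 0, -10], 8.5, -1],
  [[-38, 26, -5], 0, -1],
  [[-38, 26, -5], 0, -1],
  [[-38, 26, 0], 0, -1],
], squeeze=20)

```text
clock: 1.45
tool_pos: [0.2864, 0.5722, 0.319]
eef_rot: [0.0, 0.73, 0.684, 0.0]
force: [1.2, -0.2, -0.0]
opening: 0.0928
grasp_force: 0.0
```

>>> servo_tool([
  [[-38, 26, 0], 0, -1],
  [[-38, 26, 0], 0, -1],
  [[-38, 26, 0], 0, -1],
  [[-38, 26, 0], 0, -1],
  [[-38, 26, 0], 0, -1],
  [[-38, 26, 0], 0, -1],
  [[-38, 26, 0], 0, -1],
  [[-38, 26, 0], 0, -1],
  [[-38, 26, 0], 0, -1],
  [[-38, 26, 0], 0, -1],
  [[-38, 26, 0], 0, -1],
  [[0, 0, 0], 0, -1],
])

```text
clock: 2.65
tool_pos: [0.546, 0.1307, 0.3192]
eef_rot: [0.002, 0.733, 0.68, 0.0]
force: [0.3, 0.4, 0.3]
opening: 0.093
grasp_force: 0.0
```

```bash
python3 - <<'E'
from h import *
o=r.get_obs(); R_=Rt(o); print(o["tool_pos"].round(4),R_.round(3).tolist(),np.degrees(np.arctan2(R_[1,1],R_[0,1])))
s=snap("wrist","w1")
print(blobs(s,red(s)))
E
```

```text
[0.546  0.1307 0.3192] [[0.075, 0.997, 0.002], [0.997, -0.075, -0.002], [-0.002, 0.002, -1.0]] -4.298755990916497
[([236, 84, 31, 35, 867], [251.1, 100.7]), ([237, 144, 30, 34, 808], [251.7, 160.5]), ([239, 200, 28, 35, 819], [252.6, 217.2])]
```

View pics/w1.png

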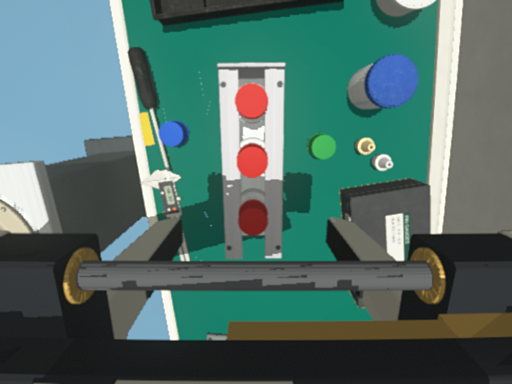

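The wrist view shows the three red caps at (251,101), (252,160) and (253,217). The rail is parallel to the image columns, with screws at (222,84), (281,84), (229,247) and (277,248). The blue and green look-alikes stand apart from it.

```bash
python3 - <<'E'
from h import *
s=snap("wrist")
for c in [(251.1,100.7),(251.7,160.5),(252.6,217.2)]:
    p=onz(s,c,.138); print(p.round(4), totool(p).round(1))
q=[onz(s,c,.096) for c in [(222,84),(281,84),(229,247),(277,248)]]
for p in q: print(p.round(4))
a=(q[0]+q[1])/2;b=(q[2]+q[3])/2; print((a-b)/np.linalg.norm(a-b),a,b)
E
```

```text
[0.5479 0.2268 0.138 ] [ 90.6  -2.  180.6]
[0.5433 0.1549 0.138 ] [ 18.4  -1.7 180.6]
[0.5389 0.0793 0.138 ] [-57.2  -0.9 180.6]
[0.5107 0.2538 0.096 ]
[0.5889 0.2481 0.096 ]
[0.498  0.0187 0.096 ]
[0.5714 0.0117 0.096 ]
[0.06419981 0.99793706 0.        ] [0.54984407 0.25096416 0.096     ] [0.53467879 0.01523137 0.096     ]
```

>>> servo_tool([
  [[-28, -2, 0], -0.3, -1],
  [[-28, -1, 0], -0.3, -1],
  [[0, 0, 45], 0, -1],
  [[0, 0, 45], 0, -1],
  [[0, 0, 45], 0, -1],
  [[0, 0, 40], 0, -1],
  [[0, 0, 25], 0, -1],
  [[0, 0, 11], 0, -1],
  [[0, 0, 0], 0, -1],
], squeeze=30)

```text
clock: 3.65
tool_pos: [0.5362, 0.0828, 0.1067]
eef_rot: [-0.001, 0.726, 0.688, -0.001]
force: [-0.4, 1.2, 0.7]
opening: 0.093
grasp_force: 0.0
```

```bash
python3 - <<'E'
from h import *
snap("wrist","w2"); s=snap("scene")
c=cv2.resize(s["frame"][120:270,150:300],None,fx=4,fy=4,interpolation=cv2.INTER_CUBIC)
cv2.imwrite("pics/s3.png",cv2.cvtColor(c,cv2.COLOR_RGB2BGR))
E
```

```text
(no output)
```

View pics/s3.png

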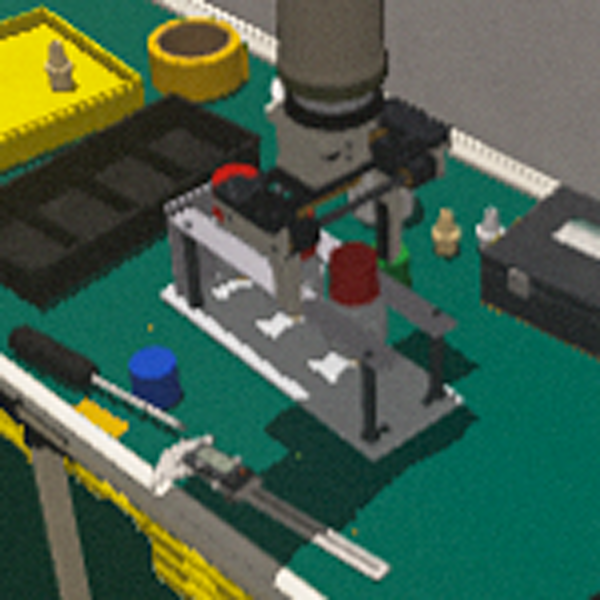

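The fingers look slightly up-slot of the cap, so I check the cap's y with a ray against the known slot line.

```bash
python3 - <<'E'
from h import *
s=snap("scene"); t=snap("top")
print(blobs(s,red(s),40),blobs(t,red(t),20))
for y in (.066,.070,.074,.078):
    P=[[.5345+.0643*(y-.0152),y,z] for z in(.142,.106)]; print(y,proj(s,P).round(1).tolist(),proj(t,P).round(1).tolist())
o=r.get_obs(); print(o["tool_pos"]); R_=Rt(o)
print(proj(s,[o["tool_pos"]-R_[:,1]*.0465, o["tool_pos"]+R_[:,1]*.0465]))
E
```

```text
[([203, 160, 12, 8, 40], [207.5, 162.7]), ([232, 181, 13, 15, 158], [238.1, 188.3])] [([205, 189, 10, 8, 49], [209.2, 192.1])]
0.066 [[238.5, 184.4], [238.8, 193.1]] [[253.0, 199.8], [253.2, 201.7]]
0.07 [[237.7, 183.9], [238.0, 192.6]] [[251.9, 199.7], [252.1, 201.5]]
0.074 [[236.8, 183.3], [237.2, 192.0]] [[250.8, 199.5], [251.1, 201.4]]
0.078 [[236.0, 182.8], [236.4, 191.4]] [[249.7, 199.3], [250.0, 201.2]]
[0.53775643 0.08213434 0.10904377]
[[224.47982806 196.55572348]
 [245.64975541 184.25683472]]
```

View pics/w2.png

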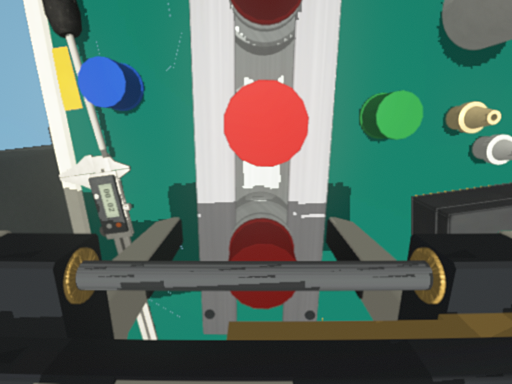

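The cap in the wrist view spans columns 229-294 and rows about 218-308, partly hidden by the gripper bar. I cast rays for its left, right and bottom extremes.

```bash
python3 - <<'E'
from h import *
s=snap("wrist"); o=r.get_obs(); print(o["tool_pos"].round(4))
m=red(s); ys,xs=np.nonzero(m[:,225:300]); print(blobs(s,m,30))
for u in [(230,270),(295,270),(262,307),(262,270)]: p=onz(s,u,.142); print(u,p.round(4),totool(p).round(1))
E
```

```text
[0.5377 0.0821 0.109 ]
[([228, 0, 69, 24, 1220], [262.1, 9.6]), ([221, 79, 83, 85, 5497], [261.9, 121.5]), ([226, 217, 67, 44, 2403], [258.7, 241.1]), ([231, 291, 58, 14, 566], [259.5, 296.1])]
(230, 270) [0.5242 0.074  0.142 ] [ -8.8 -12.9 -33. ]
(295, 270) [0.5592 0.072  0.142 ] [ -8.9  22.1 -32.9]
(262, 307) [0.5404 0.0498 0.142 ] [-32.    4.5 -33. ]
(262, 270) [0.5415 0.073  0.142 ] [ -8.8   4.3 -33. ]
```

>>> servo_tool([
  [[-12, 2, 0], 0, -1],
  [[0, 0, 0], 0, -1],
  [[0, 0, 0], 0, 0],
  [[0, 0, 0], 0, 0.5],
  [[0, 0, 0], 0, 1],
  [[0, 0, 0], 0, 1],
  [[0, 0, 0], 0, 1],
  [[0, 0, 0], 0, 1],
  [[0, 0, 0], 0, 1],
], squeeze=30)

```text
clock: 4.8
tool_pos: [0.5385, 0.0696, 0.1077]
eef_rot: [0.0, 0.726, 0.687, 0.0]
force: [1.5, -0.9, -0.5]
opening: 0.0414
grasp_force: 0.5
```

>>> servo_tool([
  [[0, 0, 0], 0, 1],
  [[0, 0, 0], 0, 1],
  [[0, 0, 0], 0, 1],
])

```text
clock: 5.1
tool_pos: [0.5385, 0.0695, 0.1077]
eef_rot: [0.0, 0.727, 0.687, 0.0]
force: [1.9, -0.6, -0.8]
opening: 0.0396
grasp_force: 30.0
```

>>> servo_tool([
  [[0, 0, -4], 0, 1],
  [[0, 0, -4], 0, 1],
  [[0, 0, -4], 0, 1],
  [[0, 0, -4], 0, 1],
  [[0, 0, -4], 0, 1],
  [[0, 0, -4], 0, 1],
  [[0, 0, -5], 0, 1],
  [[0, 0, -5], 0, 1],
  [[0, 0, -5], 0, 1],
  [[0, 0, -10], 0, 1],
  [[0, 0, -20], 0, 1],
  [[0, 0, -20], 0, 1],
])

```text
clock: 6.3
tool_pos: [0.5383, 0.0694, 0.1979]
eef_rot: [0.0, 0.727, 0.687, -0.0]
force: [0.3, 0.2, -1.0]
opening: 0.0398
grasp_force: 30.0
```

```bash
python3 - <<'E'
from h import *
o=r.get_obs(); print(o["tool_pos"],o["opening"],o["grasp_force"])
s=snap("scene"); t=snap("top"); print(blobs(s,red(s),30),blobs(t,red(t),20))
c=np.hstack([cv2.resize(s["frame"][120:260,160:280],None,fx=3,fy=3),cv2.resize(t["frame"][130:270,120:240],None,fx=3,fy=3)])
cv2.imwrite("pics/s4.png",cv2.cvtColor(c,cv2.COLOR_RGB2BGR))
E
```

```text
[0.53831873 0.06938319 0.19785781] 0.03979655910802055 29.999574841931462
[([234, 158, 10, 16, 144], [238.1, 165.5]), ([203, 160, 12, 16, 164], [208.6, 167.8]), ([217, 170, 12, 15, 160], [222.2, 177.3])] [([205, 189, 12, 11, 90], [210.8, 193.7])]
```

View pics/s4.png

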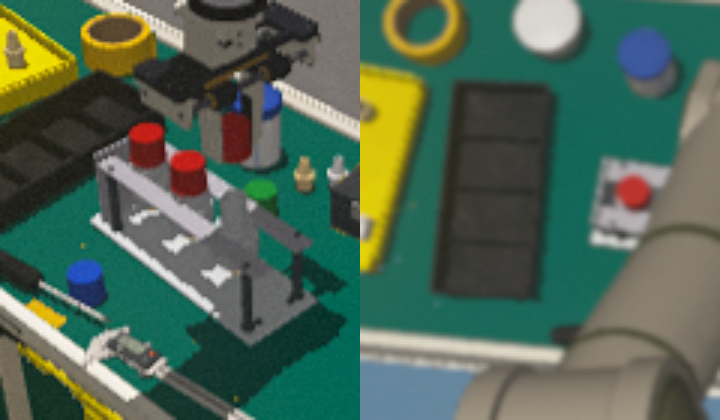

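>>> servo_tool([
  [[48, 3, 0], 0, 1],
  [[48, 4, 0], 0, 1],
  [[48, 3, 0], 0, 1],
  [[47, 4, 0], 0, 1],
  [[47, 3, 0], 0, 1],
  [[47, 4, 0], 0, 1],
  [[47, 3, 0], 0, 1],
  [[46, 4, 0], 0, 1],
  [[0, 0, 0], 0, 1],
  [[0, 0, 0], 0, 1],
])

```text
clock: 7.4
tool_pos: [0.5865, 0.4463, 0.1955]
eef_rot: [0.0, 0.726, 0.688, -0.001]
force: [-0.0, -0.9, -0.5]
opening: 0.0399
grasp_force: 30.0
```

>>> servo_tool([
  [[0, 0, 45], 0, 1],
  [[0, 0, 45], 0, 1],
  [[0, 0, 40], 0, 1],
  [[0, 0, 25], 0, 1],
  [[0, 0, 6], 0, 1],
  [[0, 0, 0], 0, 1],
  [[0, 0, 0], 0, -0.3],
  [[0, 0, 0], 0, -0.3],
  [[0, 0, 0], 0, -0.3],
  [[0, 0, -20], 0, -0.3],
  [[0, 0, -45], 0, -0.5],
  [[0, 0, -45], 0, -1],
])

```text
clock: 8.6
tool_pos: [0.587, 0.4452, 0.147]
eef_rot: [0.0, 0.727, 0.687, -0.0]
force: [0.4, 0.2, -0.6]
opening: 0.0723
grasp_force: 0.0
```

>>> servo_tool([
  [[0, 0, -45], 0, -1],
  [[-15, 0, -45], 0, -1],
  [[-45, 0, -20], 0, -1],
  [[-45, 0, 0], 0, -1],
  [[-45, 0, 0], 0, -1],
  [[-30, -10, 0], 0, -1],
  [[0, -10, 0], 0, -1],
  [[0, 0, 0], 0, -1],
])

```text
clock: 9.4
tool_pos: [0.5565, 0.2668, 0.2567]
eef_rot: [-0.001, 0.727, 0.687, 0.001]
force: [0.4, 0.4, 1.2]
opening: 0.0928
grasp_force: 0.0
```

```bash
python3 - <<'E'
from h import *
o=r.get_obs(); print(o["tool_pos"].round(4),Rt(o).round(3).tolist())
s=snap("wrist","w3"); t=snap("top");sc=snap("scene"); print(blobs(s,red(s)),blobs(t,red(t),20),blobs(sc,red(sc),20))
E
```

```text
[0.5565 0.2668 0.2567] [[0.056, 0.998, 0.0], [0.998, -0.056, 0.002], [0.002, 0.0, -1.0]]
[([254, 11, 34, 43, 1144], [270.6, 32.0]), ([233, 202, 35, 43, 1234], [250.4, 222.9]), ([236, 291, 30, 12, 265], [250.2, 295.3])] [([207, 189, 9, 11, 77], [211.0, 193.8]), ([227, 192, 9, 11, 77], [230.8, 196.9])] [([174, 156, 12, 13, 121], [179.9, 161.6]), ([203, 161, 12, 15, 156], [208.6, 168.0]), ([217, 171, 12, 14, 154], [222.4, 177.5])]
```

View pics/w3.png

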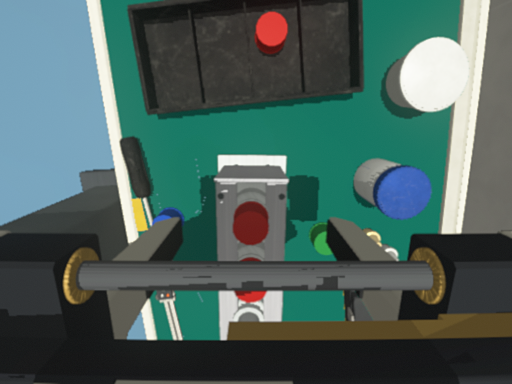

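Cap 1 lies in the tray at (271,32). Caps b and c are still on their bowls at (250,223) and (250,295). I find their y from the scene and top columns along the slot line, as I did for the first one.

```bash
python3 - <<'E'
from h import *
from scipy.optimize import brentq
s=snap("scene");t=snap("top")
P=lambda y:[[.5385+.0643*(y-.07),y,.124]]
for a,b in [(222.3,230.6),(208.6,210.9)]:
    y1=brentq(lambda y:proj(s,P(y))[0,0]-a,0,.3); y2=brentq(lambda y:proj(t,P(y))[0,0]-b,0,.3); y=(y1+y2)/2
    print(y1,y2,P(y),totool(P(y)[0]))
E
```

```text
0.14913515028819607 0.15013484479594186 [[0.543620530341955, 0.14963499754206896, 0.124]] [-119.04883792   -7.60926114  131.48878576]
0.22293848495267862 0.2242069338714266 [[0.5483747252151949, 0.2235727094120526, 0.124]] [-44.9623403   -6.8486882  131.49095368]
```

>>> servo_tool([
  [[-45, -7, 0], 0, -1],
  [[0, 0, 30], 0, -1],
  [[0, 0, 45], 0, -1],
  [[0, 0, 40], 0, -1],
  [[0, 0, 25], 0, -1],
  [[0, 0, 9], 0, -1],
  [[0, 0, 0], 0, -1],
  [[0, 0, 0], 0, 0.2],
  [[0, 0, 0], 0, 1],
  [[0, 0, 0], 0, 1],
  [[0, 0, 0], 0, 1],
  [[0, 0, 0], 0, 1],
])

```text
clock: 10.85
tool_pos: [0.548, 0.2224, 0.1072]
eef_rot: [0.0, 0.726, 0.687, 0.0]
force: [0.4, 0.8, -0.1]
opening: 0.0574
grasp_force: 0.0
```

>>> servo_tool([
  [[0, 0, 0], 0, 1],
  [[0, 0, 0], 0, 1],
  [[0, 0, 0], 0, 1],
  [[0, 0, 0], 0, 1],
  [[0, 0, 0], 0, 1],
])

```text
clock: 11.35
tool_pos: [0.5482, 0.2223, 0.1068]
eef_rot: [0.0, 0.727, 0.687, 0.0]
force: [1.7, -0.4, 1.8]
opening: 0.0399
grasp_force: 30.0
```

>>> servo_tool([
  [[0, 0, -4], 0, 1],
  [[0, 0, -4], 0, 1],
  [[0, 0, -4], 0, 1],
  [[0, 0, -4], 0, 1],
  [[0, 0, -4], 0, 1],
  [[0, 0, -4], 0, 1],
  [[0, 0, -5], 0, 1],
  [[0, 0, -5], 0, 1],
  [[0, 0, -5], 0, 1],
  [[0, 0, -10], 0, 1],
  [[0, 0, -20], 0, 1],
  [[0, 0, -20], 0, 1],
])

```text
clock: 12.55
tool_pos: [0.5479, 0.2221, 0.1968]
eef_rot: [0.0, 0.727, 0.687, -0.0]
force: [0.7, 0.1, 0.1]
opening: 0.0398
grasp_force: 30.0
```

>>> servo_tool([
  [[0, 0, 0], 0, 1],
  [[42, 8, 0], 0, 1],
  [[42, 8, 0], 0, 1],
  [[42, 8, 0], 0, 1],
  [[43, 9, 0], 0, 1],
  [[0, 0, 0], 0, 1],
  [[0, 0, 0], 0, 1],
])

```text
clock: 13.25
tool_pos: [0.5896, 0.3899, 0.1946]
eef_rot: [0.0, 0.726, 0.688, -0.001]
force: [0.3, -0.4, 0.1]
opening: 0.0398
grasp_force: 30.0
```

```bash
python3 - <<'E'
from h import *
o=r.get_obs(); print(o["tool_pos"].round(4),o["opening"]); t=snap("top"); s=snap("scene")
print(blobs(t,red(t),20),blobs(s,red(s),20))
print(totool([.591,.389,.036]))
E
```

```text
[0.5896 0.3899 0.1946] 0.03983628287881654
[([162, 183, 4, 7, 24], [163.4, 186.0]), ([226, 192, 10, 11, 83], [230.5, 196.8])] [([180, 118, 11, 14, 115], [184.9, 124.7]), ([174, 156, 12, 13, 120], [179.9, 161.6]), ([217, 170, 12, 15, 160], [222.3, 177.2])]
[  1.63325396   0.85795814 159.34745023]
```

>>> servo_tool([
  [[0, 0, 45], 0, 1],
  [[0, 0, 45], 0, 1],
  [[0, 0, 40], 0, 1],
  [[0, 0, 25], 0, 1],
  [[0, 0, 5], 0, 1],
  [[0, 0, 0], 0, 1],
  [[0, 0, 0], 0, -0.3],
  [[0, 0, 0], 0, -0.3],
  [[0, 0, 0], 0, -0.3],
  [[0, 0, -20], 0, -0.3],
  [[0, 0, -45], 0, -0.5],
  [[0, 0, -45], 0, -1],
])

```text
clock: 14.55
tool_pos: [0.5898, 0.3889, 0.147]
eef_rot: [0.0, 0.727, 0.687, -0.001]
force: [0.1, -0.0, 1.4]
opening: 0.0721
grasp_force: 0.0
```

>>> servo_tool([
  [[0, 0, -45], 0, -1],
  [[-15, 0, -40], 0, -1],
  [[-45, -5, -20], 0, -1],
  [[-45, -7, 0], 0, -1],
  [[-45, -7, 0], 0, -1],
  [[-45, -7, 0], 0, -1],
  [[-40, -7, 0], 0, -1],
  [[-6, 0, 0], 0, -1],
  [[0, 0, 0], 0, -1],
])

```text
clock: 15.45
tool_pos: [0.544, 0.1491, 0.2517]
eef_rot: [0.0, 0.727, 0.686, 0.001]
force: [0.5, 0.7, -0.0]
opening: 0.0928
grasp_force: 0.0
```

```bash
python3 - <<'E'
from h import *
o=r.get_obs(); print(o["tool_pos"].round(4),o["opening"]); t=snap("top"); s=snap("scene")
print(blobs(t,red(t),20),blobs(s,red(s),20))
print(totool([.5436,.1495,.108]))
E
```

```text
[0.544  0.1491 0.2517] 0.09278508159567722
[([154, 179, 26, 13, 232], [166.2, 184.8])] [([175, 156, 20, 15, 183], [183.3, 162.8]), ([217, 170, 12, 15, 158], [222.3, 177.3])]
[ -2.4636539   -0.59578373 143.03506113]
```

>>> servo_tool([
  [[0, 0, 30], 0, -1],
  [[0, 0, 40], 0, -1],
  [[0, 0, 40], 0, -1],
  [[0, 0, 25], 0, -1],
  [[0, 0, 8], 0, -1],
  [[0, 0, 0], 0, -1],
  [[0, 0, 0], 0, 0.2],
  [[0, 0, 0], 0, 1],
  [[0, 0, 0], 0, 1],
  [[0, 0, 0], 0, 1],
  [[0, 0, 0], 0, 1],
  [[0, 0, 0], 0, 1],
])

```text
clock: 16.75
tool_pos: [0.5439, 0.1504, 0.1079]
eef_rot: [0.0, 0.727, 0.687, 0.0]
force: [-0.2, 0.1, -0.9]
opening: 0.0497
grasp_force: 0.0
```

>>> servo_tool([
  [[0, 0, 0], 0, 1],
  [[0, 0, 0], 0, 1],
  [[0, 0, 0], 0, 1],
  [[0, 0, 0], 0, 1],
])

```text
clock: 17.15
tool_pos: [0.5441, 0.1504, 0.1078]
eef_rot: [0.0, 0.727, 0.687, 0.0]
force: [0.8, -1.0, 2.0]
opening: 0.0398
grasp_force: 30.0
```

>>> servo_tool([
  [[0, 0, -4], 0, 1],
  [[0, 0, -4], 0, 1],
  [[0, 0, -4], 0, 1],
  [[0, 0, -4], 0, 1],
  [[0, 0, -4], 0, 1],
  [[0, 0, -4], 0, 1],
  [[0, 0, -5], 0, 1],
  [[0, 0, -5], 0, 1],
  [[0, 0, -5], 0, 1],
  [[0, 0, -10], 0, 1],
  [[0, 0, -20], 0, 1],
  [[0, 0, -20], 0, 1],
])

```text
clock: 18.35
tool_pos: [0.5439, 0.1502, 0.1978]
eef_rot: [0.0, 0.727, 0.687, -0.0]
force: [-0.2, 0.3, -0.6]
opening: 0.0399
grasp_force: 30.0
```

```bash
python3 - <<'E'
from h import *
o=r.get_obs(); print(o["tool_pos"].round(4),o["opening"]); s=snap("scene")
print(blobs(s,red(s),20)); print(totool([.519,.4125,.038]))
E
```

```text
[0.5439 0.1502 0.1978] 0.03991747850018778
[([217, 148, 10, 15, 134], [221.6, 154.9]), ([175, 156, 20, 15, 183], [183.3, 162.8])]
[259.97977037 -41.70904237 163.16837285]
```

>>> servo_tool([
  [[0, 0, 0], 0, 1],
  [[43, -8, 0], 0, 1],
  [[43, -8, 0], 0, 1],
  [[43, -8, 0], 0, 1],
  [[43, -8, 0], 0, 1],
  [[44, -8, 0], 0, 1],
  [[44, -8, 0], 0, 1],
  [[0, 0, 0], 0, 1],
  [[0, 0, 0], 0, 1],
])

```text
clock: 19.3
tool_pos: [0.5094, 0.4134, 0.1955]
eef_rot: [0.0, 0.726, 0.688, -0.001]
force: [1.4, -0.5, -1.1]
opening: 0.0398
grasp_force: 30.0
```

>>> servo_tool([
  [[0, 0, 45], 0, 1],
  [[0, 0, 45], 0, 1],
  [[0, 0, 40], 0, 1],
  [[0, 0, 23], 0, 1],
  [[0, 0, 5], 0, 1],
  [[0, 0, 0], 0, 1],
  [[0, 0, 0], 0, -0.1],
  [[0, 0, 0], 0, -0.1],
  [[0, 0, 0], 0, -0.1],
  [[0, 0, -20], 0, -0.1],
  [[0, 0, -45], 0, -0.5],
  [[0, 0, -45], 0, -1],
])

```text
clock: 20.5
tool_pos: [0.51, 0.4124, 0.15]
eef_rot: [0.0, 0.727, 0.687, -0.0]
force: [-0.0, 0.7, 0.6]
opening: 0.0625
grasp_force: 0.0
```

>>> servo_tool([
  [[0, 0, -45], 0, -1],
  [[-15, 0, -45], 0, -1],
  [[-45, 0, -45], 0, -1],
  [[-45, 0, -10], 0, -1],
  [[-45, 5, 0], 0, -1],
  [[-45, 5, 0], 0, -1],
  [[-45, 5, 0], 0, -1],
  [[-45, 5, 0], 0, -1],
  [[-45, 0, 0], 0, -1],
  [[-30, 0, 0], 0, -1],
  [[0, 0, 0], 0, -1],
  [[0, 0, 0], 0, -1],
])

```text
clock: 21.7
tool_pos: [0.5109, 0.0615, 0.2847]
eef_rot: [-0.0, 0.727, 0.687, 0.001]
force: [-0.2, -0.0, -0.6]
opening: 0.0931
grasp_force: 0.0
```

```bash
python3 - <<'E'
from h import *
o=r.get_obs(); print(o["tool_pos"].round(4),o["opening"]); s=snap("scene"); t=snap("top"); w=snap("wrist")
print(blobs(s,red(s),20),blobs(t,red(t),20))
f=lambda im:im["frame"]
c=np.hstack([cv2.resize(f(w),(512,384)),cv2.resize(f(s)[130:226,150:214],(256,384))]);cv2.imwrite("pics/w4.png",cv2.cvtColor(c,cv2.COLOR_RGB2BGR))
E
```

```text
[0.5109 0.0615 0.2847] 0.09310509006022603
[([175, 156, 20, 15, 184], [183.2, 162.8]), ([164, 167, 12, 13, 110], [169.4, 172.7])] [([154, 179, 13, 12, 118], [159.7, 184.5]), ([168, 179, 12, 13, 110], [173.3, 185.1]), ([160, 199, 12, 11, 116], [165.3, 204.1])]
```

View pics/w4.png

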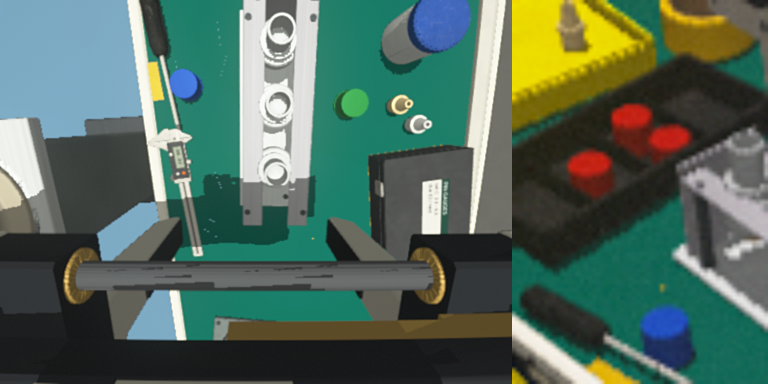

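All three caps are in the tray and the three bare bowl mouths are at (280,40), (277,105) and (274,168). Before lifting any bowl I take one close look at the ring stand.

>>> servo_tool([
  [[-45, 0, 0], 0, -1],
  [[-45, 0, 0], 0, -1],
  [[-45, 0, 0], 0, -1],
  [[-45, 0, 0], 0, -1],
  [[-45, 0, 0], 0, -1],
  [[-45, 0, 0], 0, -1],
  [[-45, 0, 0], 0, -1],
  [[-45, 0, 0], 0, -1],
  [[-45, 0, 0], 0, -1],
  [[0, 0, 0], 0, -1],
  [[0, 0, 0], 0, -1],
])

```text
clock: 22.95
tool_pos: [0.4885, -0.3426, 0.2835]
eef_rot: [-0.0, 0.727, 0.687, -0.0]
force: [0.4, 0.9, 0.1]
opening: 0.0926
grasp_force: 0.0
```

```bash
python3 - <<'E'
from h import *
o=r.get_obs(); print(o["tool_pos"].round(4)); w=snap("wrist","w5")
E
```

```text
[ 0.4885 -0.3426  0.2835]
```

View pics/w5.png

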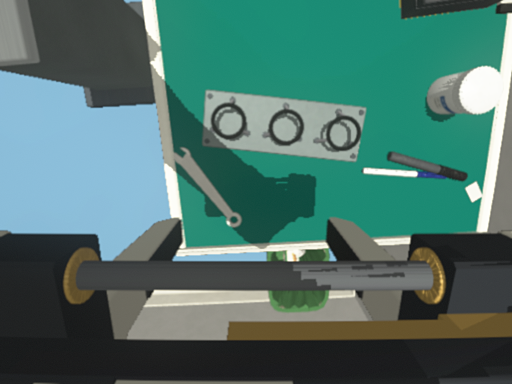

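The rings are at about (229,120), (286,127) and (341,132). I fit their black contours.

```bash
python3 - <<'E'
from h import *
w=snap("wrist"); g=w["frame"].max(axis=2)
m=np.zeros_like(g); 
for (u,v) in [(229,121),(286,127),(342,132)]:
    roi=g[v-25:v+25,u-25:u+25]; mm=(roi<45).astype(np.uint8)
    cs,_=cv2.findContours(mm,cv2.RETR_CCOMP,cv2.CHAIN_APPROX_NONE)
    for c in sorted(cs,key=len)[-3:]:
        if len(c)<30: continue
        e=cv2.fitEllipse(c); p=onz(w,(e[0][0]+u-25,e[0][1]+v-25),.053); print(len(c),np.round(e[0],1)+[u-25,v-25],np.round(e[1],1),p.round(4))
E
```

```bash
python3 - <<'E'
from h import *
w=snap("wrist"); g=w["frame"].max(axis=2); print(g[100:145:3,212:248:3])
for th in (60,75):
  for (u,v) in [(229,121),(286,127),(342,132)]:
    roi=g[v-24:v+24,u-24:u+24]; mm=(roi<th).astype(np.uint8)
    cs,_=cv2.findContours(mm,cv2.RETR_CCOMP,cv2.CHAIN_APPROX_NONE)
    for c in sorted(cs,key=len)[-3:]:
        if len(c)<30: continue
        e=cv2.fitEllipse(c); p=onz(w,(e[0][0]+u-24,e[0][1]+v-24),.053); print(th,len(c),np.round(e[0],1)+[u-24,v-24],np.round(e[1],1),p.round(4))
E
```

```text
[[180 185 185 185 183 184 129 127 181 183 184 185]
 [183 183 183 188 181 181 142 109 178 186 184 185]
 [183 185 163  88  52  48  50  53 133 187 185 183]
 [185 141  49  71 148 154 130  68  50  82 181 181]
 [168  49 105 158 118  90  93  95  86  53 116 183]
 [102  69 164  92 151 182 182 182 173 107  52 162]
 [ 55 140 108 109 183 181 182 181 183 182  58 122]
 [ 45 129  92 178 180 179 182 182 182 183  91  80]
 [ 49  96 104 182 179 178 181 179 183 183  82  82]
 [ 71  65 104 180 180 181 182 179 180 181  64  78]
 [ 90  50  89 173 177 179 181 179 179 123  51  90]
 [110  71  52 114 181 178 180 181 148  52  73 115]
 [ 99 147  85  48  80 120 116  68  50  63 112 125]
 [ 94  92 150 144  78  48  50  62  83 101 176 177]
 [ 93  93  92 149 177 163 117 139 177 176 176 176]]
60 86 [228.  122.2] [29.5 31.4] [ 0.4562 -0.2709  0.053 ]
60 93 [228.1 122.3] [32.2 33.6] [ 0.4563 -0.2711  0.053 ]
60 84 [285.6 128.5] [29.2 31.4] [ 0.5364 -0.2838  0.053 ]
60 94 [285.5 128.7] [31.5 33.5] [ 0.5363 -0.284   0.053 ]
60 84 [342.5 134.7] [28.5 30.9] [ 0.6166 -0.2964  0.053 ]
60 91 [342.5 134.9] [30.9 33.4] [ 0.6167 -0.2967  0.053 ]
75 82 [228.  122.1] [28.7 30.6] [ 0.4562 -0.2708  0.053 ]
75 96 [228.  122.3] [32.7 34.9] [ 0.4563 -0.2711  0.053 ]
75 83 [285.5 128.5] [28.  30.5] [ 0.5363 -0.2838  0.053 ]
75 96 [285.4 128.6] [32.4 34.4] [ 0.5362 -0.2839  0.053 ]
75 83 [342.5 134.7] [27.6 30.5] [ 0.6167 -0.2964  0.053 ]
75 95 [342.5 134.7] [32.  34.2] [ 0.6168 -0.2964  0.053 ]
```

```bash
python3 - <<'E'
from h import *
print(totool([.5385,.070,.107]).round(1)); s=snap("scene"); print(blobs(s,red(s),20))
E
```

```text
[412.4  27.7 177.1]
[([175, 156, 20, 15, 184], [183.3, 162.8]), ([66, 161, 8, 5, 27], [69.4, 163.1]), ([164, 167, 12, 13, 111], [169.5, 172.7])]
```

>>> servo_tool([
  [[46, 2, 0], 0, -1],
  [[46, 2, 0], 0, -1],
  [[46, 2, 0], 0, -1],
  [[46, 3, 0], 0, -1],
  [[46, 3, 0], 0, -1],
  [[46, 3, 0], 0, -1],
  [[46, 3, 0], 0, -1],
  [[46, 3, 0], 0, -1],
  [[45, 4, 0], 0, -0.4],
  [[0, 0, 20], 0, -0.4],
  [[0, 0, 0], 0, -0.4],
  [[0, 0, 0], 0, -0.4],
])

```text
clock: 24.35
tool_pos: [0.5357, 0.0683, 0.2642]
eef_rot: [-0.0, 0.726, 0.687, -0.0]
force: [-0.1, -0.8, 0.6]
opening: 0.0671
grasp_force: 0.0
```

```bash
python3 - <<'E'
from h import *
print(r.get_obs()["tool_pos"],totool([.5385,.070,.107]).round(1)); snap("wrist","w6")
E
```

```text
[0.53567962 0.06833949 0.2642097 ] [  1.9   2.8 157.2]
```

View pics/w6.png

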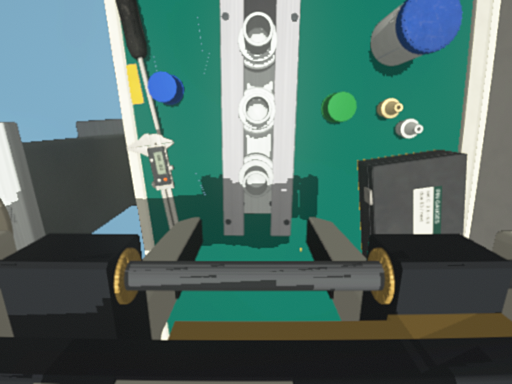

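Bowl mouths show at about (256,180), (257,110) and (258,33).

```bash
python3 - <<'E'
from h import *
w=snap("wrist")
for u in [(256,180),(257,110),(258,33)]: print(onz(w,u,.138).round(4))
E
```

```text
[0.5386 0.0747 0.138 ]
[0.5436 0.1475 0.138 ]
[0.5484 0.2189 0.138 ]
```

>>> servo_tool([
  [[3, 3, 30], 0, -0.4],
  [[0, 0, 40], 0, -0.4],
  [[0, 0, 40], 0, -0.4],
  [[0, 0, 30], 0, -0.4],
  [[0, 0, 17], 0, -0.4],
  [[0, 0, 0], 0, -0.4],
  [[0, 0, 0], 0, 0.3],
  [[0, 0, 0], 0, 1],
  [[0, 0, 0], 0, 1],
  [[0, 0, 0], 0, 1],
  [[0, 0, 0], 0, 1],
  [[0, 0, 0], 0, 1],
], squeeze=30)

```text
clock: 25.65
tool_pos: [0.5393, 0.0713, 0.1075]
eef_rot: [-0.0, 0.726, 0.687, 0.0]
force: [-2.7, -0.5, 8.2]
opening: 0.0295
grasp_force: 30.0
```

>>> servo_tool([
  [[0, 0, 0], 0, 1],
  [[0, 0, 0], 0, 1],
  [[0, 0, 0], 0, 1],
  [[0, 0, -2], 0, 1],
  [[0, 0, 0], 0, 1],
])

```text
clock: 26.15
tool_pos: [0.5395, 0.0711, 0.1091]
eef_rot: [0.0, 0.726, 0.687, 0.0]
force: [0.2, -0.0, -1.0]
opening: 0.0294
grasp_force: 30.0
```

```bash
python3 - <<'E'
from h import *
w=snap("wrist"); s=snap("scene"); f=lambda i:i["frame"]
c=np.hstack([f(w)[100:384,130:390],cv2.resize(f(s)[150:245,180:280],(299,284))]);cv2.imwrite("pics/w7.png",cv2.cvtColor(c,cv2.COLOR_RGB2BGR))
E
```

```text
(no output)
```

View pics/w7.png

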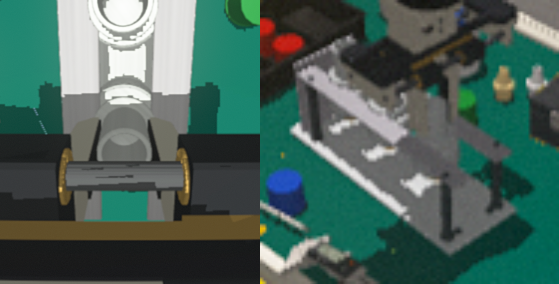

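The bowl's neck is gripped (29.4 mm) with the collar slightly lifted. I slide it out along the slot.

>>> servo_tool([
  [[-6, -0.3, 0], 0, 1],
  [[-12, -0.3, 0], 0, 1],
  [[-12, -0.3, 0], 0, 1],
  [[-12, -0.3, 0], 0, 1],
  [[-12, -0.3, 0], 0, 1],
  [[-12, 0, 0], 0, 1],
  [[-12, 0, 0], 0, 1],
  [[-12, 0, 0], 0, 1],
  [[-12, 0, 0], 0, 1],
  [[-12, 0, 0], 0, 1],
  [[-12, 0, 0], 0, 1],
  [[0, 0, 0], 0, 1],
])

```text
clock: 27.45
tool_pos: [0.5308, -0.0567, 0.1091]
eef_rot: [0.0, 0.727, 0.686, -0.0]
force: [-0.2, 0.9, -1.8]
opening: 0.0294
grasp_force: 30.0
```

>>> servo_tool([
  [[0, 0, -15], 0, 1],
  [[0, 0, -20], 0, 1],
  [[0, 0, -20], 0, 1],
  [[0, 0, 0], 0, 1],
])

```text
clock: 27.85
tool_pos: [0.5321, -0.0543, 0.1658]
eef_rot: [0.001, 0.726, 0.687, 0.001]
force: [-0.1, -0.7, -2.2]
opening: 0.0295
grasp_force: 30.0
```

```bash
python3 - <<'E'
from h import *
o=r.get_obs();print(o["tool_pos"],o["force"],o["opening"])
for p in [(.6167,-.2964,.130),(.5363,-.284,.130),(.4562,-.271,.13)]: print(totool(p).round(1))
s=snap("scene");f=s["frame"];c=cv2.resize(f[140:300,180:380],None,fx=3,fy=3);cv2.imwrite("pics/s8.png",cv2.cvtColor(c,cv2.COLOR_RGB2BGR))
E
```

```text
[ 0.532109   -0.0543234   0.16581861] [-0.08792413 -0.68392695 -2.23606179] 0.029531832722960612
[-237.1   97.7   36. ]
[-229.1   16.7   35.7]
[-220.5  -64.    35.5]
```

View pics/s8.png

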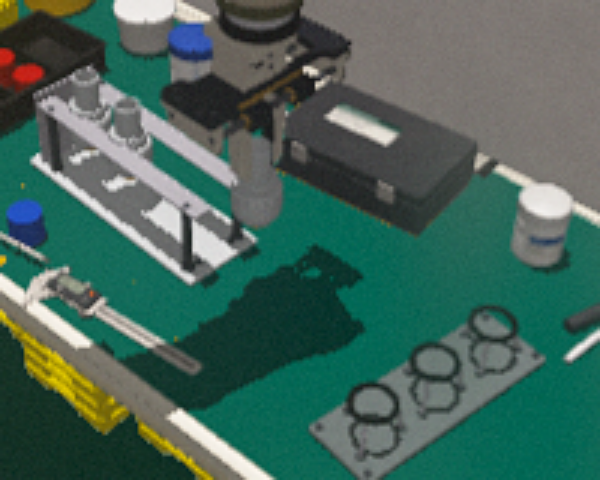

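>>> servo_tool([
  [[-39, 16, 0], 0, 1],
  [[-39, 16, 0], 0, 1],
  [[-39, 16, 0], 0, 1],
  [[-40, 16, 0], 0, 1],
  [[-40, 17, 0], 0, 1],
  [[-40, 17, 0], 0, 1],
  [[0, 0, 0], 0, 1],
  [[0, 0, 0], 0, 1],
])

```text
clock: 28.7
tool_pos: [0.6148, -0.2973, 0.1621]
eef_rot: [-0.001, 0.727, 0.687, -0.0]
force: [-0.8, 0.5, -2.2]
opening: 0.0294
grasp_force: 30.0
```

```bash
python3 - <<'E'
from h import *
o=r.get_obs();print(o["tool_pos"],totool((.6167,-.2964,.113)))
s=snap("scene")
print(proj(s,[(.4562,-.271,.053),(.5363,-.284,.053),(.6167,-.2964,.053)]).round(1))
g=s["frame"].max(axis=2)
for u,v in [(304,275),(325,260),(344,247)]:
    mm=(g[v-12:v+12,u-13:u+13]<55).astype(np.uint8)
    cs,_=cv2.findContours(mm,cv2.RETR_EXTERNAL,cv2.CHAIN_APPROX_NONE); c=max(cs,key=len); e=cv2.fitEllipse(c)
    q=(e[0][0]+u-13,e[0][1]+v-12); print(q,e[1],onz(s,q,.052).round(4))
E
```

```text
[ 0.61475121 -0.29725598  0.1620837 ] [ 0.92692628  1.99665887 49.08048421]
[[304.1 273.1]
 [324.5 259.5]
 [343.6 246.8]]
(302.2519931793213, 273.5525426864624) (13.763287544250488, 22.93505096435547) [ 0.4521 -0.2678  0.052 ]
(324.5886459350586, 260.7339115142822) (12.3580961227417, 16.494834899902344) [ 0.5335 -0.2863  0.052 ]
(344.02371311187744, 247.94207572937012) (11.664196968078613, 15.327384948730469) [ 0.6144 -0.2996  0.052 ]
```

>>> servo_tool([
  [[0, 1, 15], 0, 1],
  [[0, 0, 12], 0, 1],
  [[0, 0, 8], 0, 1],
  [[0, 0, 5], 0, 1],
  [[0, 0, 3], 0, 1],
  [[0, 0, 2], 0, 1],
  [[0, 0, 0], 0, 1],
  [[0, 0, 0], 0, 1],
])

```text
clock: 29.55
tool_pos: [0.6167, -0.2969, 0.1194]
eef_rot: [0.0, 0.727, 0.687, 0.0]
force: [0.4, 0.1, -1.4]
opening: 0.0295
grasp_force: 30.0
```

>>> servo_tool([
  [[0, 0, 2], 0, 1],
  [[0, 0, 0], 0, 1],
])

```text
clock: 29.75
tool_pos: [0.6165, -0.2967, 0.117]
eef_rot: [0.0, 0.726, 0.687, 0.0]
force: [-0.2, -0.3, -1.7]
opening: 0.0294
grasp_force: 30.0
```

>>> servo_tool([
  [[0, 0, 1.5], 0, 1],
  [[0, 0, 0], 0, 1],
  [[0, 0, 0], 0, 1],
])

```text
clock: 30.05
tool_pos: [0.6165, -0.2967, 0.1155]
eef_rot: [-0.0, 0.727, 0.687, -0.0]
force: [-0.2, 0.4, -2.9]
opening: 0.0295
grasp_force: 30.0
```

>>> servo_tool([
  [[0, 0, 1], 0, 1],
  [[0, 0, 0], 0, 1],
  [[0, 0, 0], 0, 1],
])

```text
clock: 30.35
tool_pos: [0.6167, -0.2968, 0.1146]
eef_rot: [0.0, 0.727, 0.687, 0.0]
force: [-0.6, -0.4, -1.4]
opening: 0.0293
grasp_force: 30.0
```

>>> servo_tool([
  [[0, 0, 1], 0, 1],
  [[0, 0, 0], 0, 1],
  [[0, 0, 0], 0, 1],
])

```text
clock: 30.65
tool_pos: [0.6172, -0.2967, 0.1139]
eef_rot: [0.001, 0.726, 0.687, 0.0]
force: [1.3, 0.9, 3.1]
opening: 0.0296
grasp_force: 30.0
```

Contact came at the expected height, so I release with a small opening and rise.

>>> servo_tool([
  [[0, 0, 0], 0, 0.4],
  [[0, 0, 0], 0, 0.2],
  [[0, 0, 0], 0, 0],
  [[0, 0, 0], 0, 0],
  [[0, 0, -20], 0, 0],
  [[0, 0, -40], 0, 0],
  [[0, 0, -45], 0, 0],
  [[0, 0, -45], 0, -0.4],
  [[0, 0, 0], 0, -0.4],
])

```text
clock: 31.55
tool_pos: [0.6184, -0.2989, 0.2697]
eef_rot: [0.004, 0.727, 0.687, 0.002]
force: [0.5, -1.0, -0.5]
opening: 0.0578
grasp_force: 0.0
```

```bash
python3 - <<'E'
from h import *
o=r.get_obs();print(o["tool_pos"]); print(totool((.5436,.1485,.107)))
s=snap("scene");w=snap("wrist");f=s["frame"];c=np.hstack([cv2.resize(f[190:300,280:380],None,fx=3.4,fy=3.4),cv2.resize(w["frame"][60:310,60:440],(450,374))])
cv2.imwrite("pics/s9.png",cv2.cvtColor(c,cv2.COLOR_RGB2BGR));print(c.shape)
E
```

```text
[ 0.61835775 -0.29886504  0.26973892]
[ 442.95833141 -101.2399575   160.45729882]
(374, 790, 3)
```

View pics/s9.png

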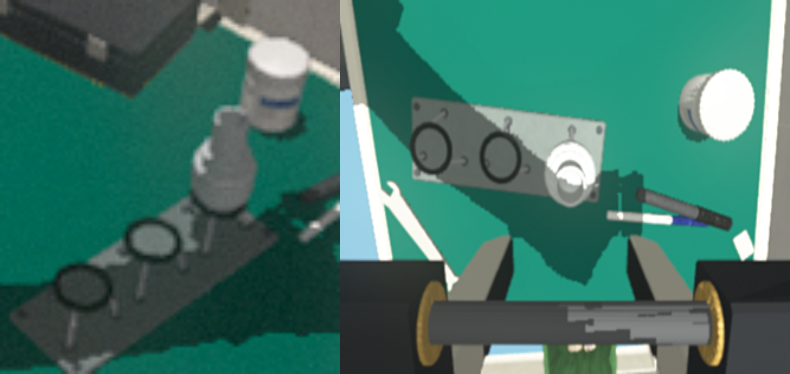

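The bowl is seated in the third ring, but its neck seems to lean a little right in the scene view. I compare with where an upright mouth would project.

```bash
python3 - <<'E'
from h import *
s=snap("scene");w=snap("wrist")
x,y=.6165,-.2967
print(proj(s,[(x,y,.0705),(x,y,.1215),(x,y,.1435)]).round(1).tolist(), proj(w,[(x,y,.0705),(x,y,.1435)]).round(1).tolist())
g=s["frame"].astype(int); sub=g[218:256,330:360]
m=(abs(sub.max(2)-sub.min(2))<30)&(sub.max(2)>75)
for i in range(0,38,2): xs=np.nonzero(m[i])[0]+330; print(218+i, xs.min() if len(xs) else 0, xs.max() if len(xs) else 0,len(xs),end=' | ')
v=cv2.cvtColor(w["frame"],cv2.COLOR_RGB2GRAY)[130:205,195:300]
c=cv2.resize(w["frame"][120:210,190:310],None,fx=5,fy=5,interpolation=cv2.INTER_CUBIC); d=cv2.resize(s["frame"][205:265,315:375],None,fx=7.5,fy=7.5,interpolation=cv2.INTER_CUBIC)[:450]
c=c[:,:340] if 0 else c
im=np.hstack([cv2.resize(c,(400,300)),cv2.resize(d,(300,300))]);cv2.imwrite("pics/b1.png",cv2.cvtColor(im,cv2.COLOR_RGB2BGR))
E
```

```text
[[344.4, 242.8], [346.9, 230.5], [348.0, 224.9]] [[254.5, 175.3], [254.5, 188.3]]
218 351 359 9 | 220 351 356 6 | 222 345 359 15 | 224 343 359 17 | 226 343 359 17 | 228 342 359 14 | 230 342 351 10 | 232 340 352 13 | 234 338 353 16 | 236 337 354 18 | 238 337 354 18 | 240 336 354 19 | 242 336 354 19 | 244 336 353 18 | 246 337 353 17 | 248 335 352 15 | 250 332 350 15 | 252 330 352 9 | 254 330 354 15 |
```

View pics/b1.png

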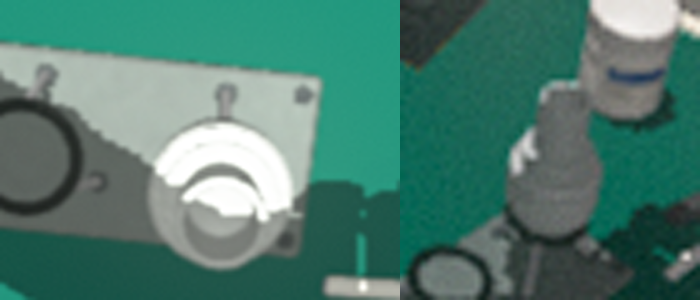

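The measured neck and mouth columns (about 347) match the upright projection (346.9 to 348.0), so the bowl stands upright. I've now viewed 15 pictures, one over the limit of 14, so I'll open no more and check everything numerically. Next is the second bowl.

>>> servo_tool([
  [[44, -10, 0], 0, -0.4],
  [[44, -10, 0], 0, -0.4],
  [[44, -10, 0], 0, -0.4],
  [[44, -10, 0], 0, -0.4],
  [[44, -10, 0], 0, -0.4],
  [[44, -10, 0], 0, -0.4],
  [[44, -10, 0], 0, -0.4],
  [[44, -10, 0], 0, -0.4],
  [[44, -10, 0], 0, -0.4],
  [[45, -10, 0], 0, -0.4],
  [[0, 0, 0], 0, -0.4],
  [[0, 0, 0], 0, -0.4],
])

```text
clock: 32.95
tool_pos: [0.5402, 0.1502, 0.262]
eef_rot: [-0.0, 0.725, 0.688, -0.001]
force: [0.3, -1.5, -0.2]
opening: 0.0654
grasp_force: 0.0
```

```bash
python3 - <<'E'
from h import *
o=r.get_obs();print(o["tool_pos"]); print(totool((.5436,.1485,.107)))
s=snap("scene");w=snap("wrist");t=snap("top")
# bright neck/mouth extents around expected position in wrist
x,y=.5436,.1485
print(proj(w,[(x,y,.138),(x-.015,y,.138),(x+.015,y,.138),(x,y-.015,.138),(x,y+.015,.138)]).round(1).tolist())
print(proj(s,[(x,y,.138),(x-.0101,y+.0111,.12),(x+.0101,y-.0111,.12)]).round(1).tolist())
g=s["frame"].max(2).astype(int); 
for v in (176,178,180,182): print(v,g[v,206:240].tolist())
print(blobs(t,red(t),20))
E
```

```text
[0.54021927 0.15020085 0.26197576]
[ -1.26721544   3.83705591 154.96928551]
[[257.0, 186.7], [243.1, 187.4], [270.8, 185.9], [257.7, 200.0], [256.2, 173.0]]
[[222.2, 174.2], [218.0, 178.5], [227.0, 178.6]]
176 [171, 108, 99, 100, 98, 95, 162, 134, 116, 96, 155, 124, 118, 106, 103, 107, 106, 107, 102, 95, 134, 181, 185, 129, 101, 101, 101, 104, 107, 102, 105, 99, 110, 101]
178 [122, 124, 129, 142, 130, 154, 102, 93, 90, 202, 155, 100, 97, 99, 100, 107, 108, 103, 101, 95, 101, 184, 195, 191, 184, 188, 129, 104, 100, 105, 105, 101, 102, 105]
180 [187, 190, 198, 173, 169, 141, 164, 158, 164, 121, 89, 90, 95, 98, 105, 105, 104, 103, 108, 95, 105, 189, 194, 193, 199, 111, 84, 83, 95, 101, 103, 104, 98, 101]
182 [186, 189, 189, 187, 188, 192, 176, 143, 106, 85, 101, 191, 118, 98, 101, 105, 107, 101, 100, 94, 84, 151, 134, 89, 79, 85, 140, 98, 92, 90, 87, 97, 102, 104]
[([154, 179, 12, 12, 118], [159.7, 184.5]), ([168, 180, 12, 12, 110], [173.4, 185.2]), ([160, 198, 12, 12, 119], [165.4, 204.0])]
```

>>> servo_tool([
  [[-1, 4, 30], 0, -0.4],
  [[0, 0, 40], 0, -0.4],
  [[0, 0, 40], 0, -0.4],
  [[0, 0, 30], 0, -0.4],
  [[0, 0, 15], 0, -0.4],
  [[0, 0, 0], 0, -0.4],
  [[0, 0, 0], 0, 0.3],
  [[0, 0, 0], 0, 1],
  [[0, 0, 0], 0, 1],
  [[0, 0, 0], 0, 1],
  [[0, 0, 0], 0, 1],
  [[0, 0, 0], 0, 1],
], squeeze=30)

```text
clock: 34.3
tool_pos: [0.5449, 0.1482, 0.109]
eef_rot: [-0.0, 0.726, 0.687, 0.0]
force: [-2.9, -0.1, 6.5]
opening: 0.0295
grasp_force: 30.0
```

>>> servo_tool([
  [[0, 0, 0], 0, 1],
  [[0, 0, 0], 0, 1],
  [[0, 0, -2], 0, 1],
  [[0, 0, 0], 0, 1],
])

```text
clock: 34.7
tool_pos: [0.5453, 0.148, 0.1106]
eef_rot: [0.0, 0.726, 0.687, 0.0]
force: [-0.5, -0.3, -1.7]
opening: 0.0296
grasp_force: 30.0
```

>>> servo_tool([
  [[-6, -0.4, 0], 0, 1],
  [[-14, -0.4, 0], 0, 1],
  [[-14, -0.3, 0], 0, 1],
  [[-14, -0.3, 0], 0, 1],
  [[-14, -0.3, 0], 0, 1],
  [[-14, -0.3, 0], 0, 1],
  [[-14, -0.3, 0], 0, 1],
  [[-14, -0.3, 0], 0, 1],
  [[-14, -0.2, 0], 0, 1],
  [[-14, -0.2, 0], 0, 1],
  [[-14, 0, 0], 0, 1],
  [[0, 0, 0], 0, 1],
])

```text
clock: 35.9
tool_pos: [0.5339, -0.0002, 0.1107]
eef_rot: [0.0, 0.728, 0.686, -0.0]
force: [-0.9, -0.4, -1.8]
opening: 0.0297
grasp_force: 30.0
```

>>> servo_tool([
  [[-14, 0, 0], 0, 1],
  [[-14, 0, 0], 0, 1],
  [[-14, 0, 0], 0, 1],
  [[-14, 0, 0], 0, 1],
  [[-5, 0, 0], 0, 1],
  [[0, 0, 0], 0, 1],
  [[0, 0, -15], 0, 1],
  [[0, 0, -20], 0, 1],
  [[0, 0, -20], 0, 1],
  [[0, 0, 0], 0, 1],
  [[0, 0, 0], 0, 1],
])

```text
clock: 37.0
tool_pos: [0.5308, -0.0578, 0.1654]
eef_rot: [0.0, 0.726, 0.688, 0.0]
force: [-0.2, -0.0, -2.6]
opening: 0.0295
grasp_force: 30.0
```

```bash
python3 - <<'E'
from h import *
o=r.get_obs();print(o["tool_pos"],o["force"],o["opening"])
print(totool((.5365,-.2845,.1155)).round(1))
E
```

```text
[ 0.53076631 -0.05778599  0.16535874] [-0.17869415 -0.02127394 -2.62550987] 0.029450330849076157
[-226.1   18.1   49.8]
```

>>> servo_tool([
  [[-38, 3, 0], 0, 1],
  [[-38, 3, 0], 0, 1],
  [[-38, 3, 0], 0, 1],
  [[-38, 3, 0], 0, 1],
  [[-37, 3, 0], 0, 1],
  [[-37, 3, 0], 0, 1],
  [[0, 0, 0], 0, 1],
  [[0, 0, 15], 0, 1],
  [[0, 0, 10], 0, 1],
  [[0, 0, 5], 0, 1],
  [[0, 0, 0], 0, 1],
  [[0, 0, 0], 0, 1],
])

```text
clock: 38.2
tool_pos: [0.5362, -0.2849, 0.1354]
eef_rot: [-0.0, 0.726, 0.687, -0.0]
force: [-0.1, 0.2, -1.7]
opening: 0.0295
grasp_force: 30.0
```

```bash
python3 - <<'E'
from h import *
o=r.get_obs();print(o["tool_pos"],o["force"]); print(totool((.5365,-.2845,.1165)).round(1))
E
```

```text
[ 0.53619027 -0.28488767  0.13542976] [-0.14904838  0.16517935 -1.65446342]
[ 0.4  0.3 18.9]
```

>>> servo_tool([
  [[0, 0, 7], 0, 1],
  [[0, 0, 6], 0, 1],
  [[0, 0, 4], 0, 1],
  [[0, 0, 2], 0, 1],
  [[0, 0, 0], 0, 1],
  [[0, 0, 0], 0, 1],
])

```text
clock: 38.8
tool_pos: [0.5361, -0.2853, 0.1165]
eef_rot: [0.0, 0.727, 0.687, -0.0]
force: [-0.0, 0.3, -3.0]
opening: 0.0295
grasp_force: 30.0
```

>>> servo_tool([
  [[0, 0, 1], 0, 1],
  [[0, 0, 0], 0, 1],
  [[0, 0, 0], 0, 1],
])

```text
clock: 39.1
tool_pos: [0.5362, -0.2853, 0.1156]
eef_rot: [0.0, 0.727, 0.687, 0.0]
force: [1.2, -0.6, -2.3]
opening: 0.0291
grasp_force: 30.0
```

>>> servo_tool([
  [[0, 0, 0.5], 0, 1],
  [[0, 0, 0], 0, 1],
  [[0, 0, 0], 0, 1],
])

```text
clock: 39.4
tool_pos: [0.5364, -0.2854, 0.1152]
eef_rot: [0.0, 0.727, 0.687, 0.0]
force: [-0.0, -0.1, 0.6]
opening: 0.0294
grasp_force: 30.0
```

>>> servo_tool([
  [[0, 0, 0.5], 0, 1],
  [[0, 0, 0], 0, 0.4],
  [[0, 0, 0], 0, 0.2],
  [[0, 0, 0], 0, 0],
  [[0, 0, 0], 0, 0],
  [[0, 0, -20], 0, 0],
  [[0, 0, -40], 0, 0],
  [[0, 0, -45], 0, 0],
  [[0, 0, -45], 0, -0.4],
  [[0, 0, 0], 0, -0.4],
  [[0, 0, 0], 0, -0.4],
])

```text
clock: 40.5
tool_pos: [0.5362, -0.2851, 0.2652]
eef_rot: [0.001, 0.726, 0.687, 0.001]
force: [-0.8, 0.9, -0.3]
opening: 0.0635
grasp_force: 0.0
```

```bash
cat > chk.py <<'E'
from h import *
s=snap("scene"); g=s["frame"].astype(int); gr=(g.max(2)-g.min(2)<28)&(g.max(2)>70)
def chk(x,y,name):
    for z in (.0705,.085,.119,.135):
        u,v=proj(s,[(x,y,z)])[0]; h=.027 if z<.09 else .015
        d=np.array([.673,-.74,0])*h; a,b=proj(s,[np.array([x,y,z])-d,np.array([x,y,z])+d])[:,0]
        row=g[int(round(v)),int(a)-6:int(b)+8].max(1) ; print(name,z,"exp %.1f..%.1f row %d from %d"%(a,b,round(v),int(a)-6),row.tolist())
E
python3 - <<'E'
from chk import *
o=r.get_obs();print(o["tool_pos"]); print(totool((.5484,.2225,.108)))
chk(.5363,-.284,"r2"); chk(.6167,-.2964,"r3")
E
```

```text
[ 0.53570301 -0.28469805  0.2639627 ]
[507.03418638 -15.28268037 156.2632913 ]
r2 0.0705 exp 315.8..334.6 row 255 from 309 [107, 105, 107, 99, 107, 104, 104, 98, 94, 104, 99, 106, 106, 105, 99, 98, 100, 98, 102, 99, 104, 97, 98, 101, 105, 105, 110, 85, 63, 67, 70, 60, 86]
r2 0.085 exp 316.3..335.2 row 252 from 310 [104, 105, 111, 107, 107, 101, 96, 130, 177, 208, 148, 96, 101, 104, 103, 103, 108, 105, 100, 101, 107, 102, 103, 99, 96, 104, 74, 90, 87, 54, 43, 45, 43]
r2 0.119 exp 321.7..332.4 row 244 from 315 [105, 103, 104, 100, 106, 153, 201, 147, 92, 96, 102, 106, 104, 108, 104, 108, 106, 98, 102, 103, 100, 102, 94, 99, 97]
r2 0.135 exp 322.3..333.1 row 240 from 316 [107, 104, 102, 102, 110, 103, 101, 98, 96, 100, 104, 107, 108, 99, 98, 99, 103, 102, 102, 103, 95, 105, 158, 136, 97]
r3 0.0705 exp 335.3..353.5 row 243 from 329 [107, 108, 105, 98, 102, 101, 101, 96, 88, 96, 97, 95, 103, 107, 112, 108, 112, 113, 109, 183, 180, 122, 113, 112, 100, 96, 103, 105, 107, 107, 109, 100]
r3 0.085 exp 335.9..354.2 row 239 from 329 [103, 103, 101, 92, 100, 105, 104, 91, 138, 191, 143, 99, 96, 99, 102, 105, 105, 109, 112, 114, 108, 102, 105, 100, 98, 106, 103, 108, 105, 109, 104, 108, 108]
r3 0.119 exp 341.5..351.9 row 231 from 335 [107, 102, 105, 100, 103, 158, 153, 113, 95, 96, 103, 107, 104, 107, 107, 105, 104, 105, 110, 105, 106, 107, 105, 112]
r3 0.135 exp 342.2..352.7 row 227 from 336 [103, 103, 108, 99, 106, 101, 104, 98, 98, 109, 113, 109, 103, 106, 100, 105, 101, 98, 90, 94, 110, 122, 125, 128]
```

>>> servo_tool([
  [[46, -1, 0], 0, -0.4],
  [[46, -1, 0], 0, -0.4],
  [[46, -1, 0], 0, -0.4],
  [[46, -1, 0], 0, -0.4],
  [[46, -1, 0], 0, -0.4],
  [[46, -1, 0], 0, -0.4],
  [[46, -2, 0], 0, -0.4],
  [[46, -2, 0], 0, -0.4],
  [[46, -2, 0], 0, -0.4],
  [[46, -2, 0], 0, -0.4],
  [[47, -1, 0], 0, -0.4],
  [[0, 0, 0], 0, -0.4],
])

```text
clock: 41.75
tool_pos: [0.5475, 0.2294, 0.2618]
eef_rot: [-0.001, 0.723, 0.691, -0.001]
force: [0.3, 0.4, 0.3]
opening: 0.0649
grasp_force: 0.0
```

>>> servo_tool([
  [[0, 0, 0], 0, -0.4],
  [[0, 0, 0], 0, -0.4],
])

```text
clock: 41.95
tool_pos: [0.5489, 0.2203, 0.2633]
eef_rot: [0.0, 0.727, 0.687, -0.001]
force: [-0.7, -0.9, 0.3]
opening: 0.0652
grasp_force: 0.0
```

```bash
python3 - <<'E'
from h import *
o=r.get_obs();print(o["tool_pos"]); print(totool((.5484,.2225,.108)))
s=snap("scene"); h=hsv(s)[...,1]
def sil(x,y,n,zs):
    for z in zs:
        u,v=proj(s,[(x,y,z)])[0]; hw=.027 if z<.09 else .015
        d=np.array([.673,-.74,0])*hw; a,b=proj(s,[np.array([x,y,z])-d,np.array([x,y,z])+d])[:,0]
        print(n,z,"exp %.1f..%.1f"%(a,b),int(a)-5,h[int(round(v)),int(a)-5:int(b)+7].tolist())
sil(.5363,-.284,"r2",(.08,.119,.13)); sil(.6167,-.2964,"r3",(.08,.119,.13)); sil(.5484,.2225,"b3",(.115,.125))
E
```

```text
[0.54886221 0.22028668 0.2633332 ]
[  2.46805891  -0.32771295 155.32970227]
r2 0.08 exp 316.1..335.0 311 [235, 223, 223, 225, 232, 123, 23, 5, 7, 6, 8, 22, 20, 15, 15, 12, 5, 10, 10, 11, 12, 24, 22, 9, 6, 24, 37, 62, 61, 37, 52]
r2 0.119 exp 321.7..332.4 316 [217, 213, 247, 208, 44, 0, 9, 26, 21, 16, 23, 20, 23, 20, 21, 22, 13, 113, 188, 189, 63, 17, 29]
r2 0.13 exp 322.1..332.9 317 [206, 204, 194, 212, 205, 178, 48, 19, 12, 11, 7, 14, 15, 9, 12, 7, 54, 150, 190, 66, 24, 14]
r3 0.08 exp 335.7..354.0 330 [15, 4, 7, 14, 91, 206, 62, 17, 12, 4, 3, 16, 12, 13, 28, 14, 5, 14, 14, 15, 13, 19, 16, 5, 5, 55, 234, 209, 217, 211]
r3 0.119 exp 341.5..351.9 336 [167, 181, 181, 168, 36, 12, 10, 16, 16, 13, 10, 17, 7, 7, 7, 5, 98, 209, 208, 203, 212, 222]
r3 0.13 exp 342.0..352.5 337 [166, 161, 172, 168, 164, 63, 16, 27, 7, 4, 5, 3, 9, 8, 4, 25, 154, 195, 167, 94, 21, 18]
b3 0.115 exp 204.6..213.2 199 [16, 6, 0, 18, 12, 6, 8, 7, 10, 2, 7, 3, 11, 6, 9, 8, 11, 11, 13, 15, 34]
b3 0.125 exp 204.3..213.0 199 [6, 5, 19, 12, 12, 16, 5, 7, 10, 5, 5, 3, 5, 21, 9, 13, 7, 3, 85, 205, 231]
```

Both seated bowls match their expected upright silhouettes within a pixel. Now I grasp the third bowl.

>>> servo_tool([
  [[2, -1, 30], 0, -0.4],
  [[0, 0, 40], 0, -0.4],
  [[0, 0, 40], 0, -0.4],
  [[0, 0, 30], 0, -0.4],
  [[0, 0, 14], 0, -0.4],
  [[0, 0, 0], 0, -0.4],
  [[0, 0, 0], 0, 0.3],
  [[0, 0, 0], 0, 1],
  [[0, 0, 0], 0, 1],
  [[0, 0, 0], 0, 1],
  [[0, 0, 0], 0, 1],
  [[0, 0, 0], 0, 1],
], squeeze=30)

```text
clock: 43.2
tool_pos: [0.5485, 0.2241, 0.1111]
eef_rot: [-0.0, 0.726, 0.687, 0.0]
force: [-2.1, -0.5, 6.6]
opening: 0.0296
grasp_force: 30.0
```

>>> servo_tool([
  [[0, 0, 0], 0, 1],
  [[0, 0, 0], 0, 1],
  [[0, 0, -2], 0, 1],
  [[0, 0, 0], 0, 1],
])

```text
clock: 43.6
tool_pos: [0.5484, 0.2238, 0.1125]
eef_rot: [0.0, 0.726, 0.687, -0.0]
force: [0.4, -0.7, -2.1]
opening: 0.0294
grasp_force: 30.0
```

>>> servo_tool([
  [[-6, -0.1, 0], 0, 1],
  [[-14, -0.2, 0], 0, 1],
  [[-14, -0.1, 0], 0, 1],
  [[-14, -0.2, 0], 0, 1],
  [[-14, -0.1, 0], 0, 1],
  [[-14, -0.2, 0], 0, 1],
  [[-14, -0.1, 0], 0, 1],
  [[-14, -0.2, 0], 0, 1],
  [[-14, -0.1, 0], 0, 1],
  [[-14, -0.2, 0], 0, 1],
  [[-14, -0.1, 0], 0, 1],
  [[0, 0, 0], 0, 1],
])

```text
clock: 44.8
tool_pos: [0.5386, 0.0756, 0.1126]
eef_rot: [0.0, 0.728, 0.686, -0.0]
force: [-0.4, -0.4, -1.8]
opening: 0.0297
grasp_force: 30.0
```

>>> servo_tool([
  [[-14, -0.2, 0], 0, 1],
  [[-14, -0.1, 0], 0, 1],
  [[-14, -0.2, 0], 0, 1],
  [[-14, -0.1, 0], 0, 1],
  [[-14, -0.2, 0], 0, 1],
  [[-14, 0, 0], 0, 1],
  [[-14, 0, 0], 0, 1],
  [[-14, 0, 0], 0, 1],
  [[-14, 0, 0], 0, 1],
  [[-12, 0, 0], 0, 1],
  [[0, 0, 0], 0, 1],
])

```text
clock: 45.9
tool_pos: [0.5301, -0.0617, 0.1126]
eef_rot: [0.0, 0.727, 0.686, -0.0]
force: [0.3, -0.5, -2.3]
opening: 0.0299
grasp_force: 30.0
```

>>> servo_tool([
  [[0, 0, -15], 0, 1],
  [[0, 0, -20], 0, 1],
  [[0, 0, -20], 0, 1],
  [[0, 0, 0], 0, 1],
])

```text
clock: 46.3
tool_pos: [0.5315, -0.0591, 0.1694]
eef_rot: [0.001, 0.726, 0.687, 0.001]
force: [-0.8, -0.5, -2.5]
opening: 0.0296
grasp_force: 30.0
```

```bash
python3 - <<'E'
from h import *
o=r.get_obs();print(o["tool_pos"],o["force"],o["opening"])
print(totool((.4557,-.272,.1165)).round(1))
E
```

```text
[ 0.53149637 -0.05912836  0.16941919] [-0.75884234 -0.46154521 -2.54922402] 0.029602887728647654
[-216.7  -64.2   52.6]
```

>>> servo_tool([
  [[-36, -11, 0], 0, 1],
  [[-36, -11, 0], 0, 1],
  [[-36, -11, 0], 0, 1],
  [[-36, -10, 0], 0, 1],
  [[-36, -10, 0], 0, 1],
  [[-36, -10, 0], 0, 1],
  [[0, 0, 0], 0, 1],
  [[0, 0, 15], 0, 1],
  [[0, 0, 10], 0, 1],
  [[0, 0, 5], 0, 1],
  [[0, 0, 0], 0, 1],
  [[0, 0, 0], 0, 1],
])

```text
clock: 47.5
tool_pos: [0.4555, -0.2714, 0.1374]
eef_rot: [-0.0, 0.726, 0.687, -0.0]
force: [0.5, 0.1, -1.5]
opening: 0.0293
grasp_force: 30.0
```

```bash
python3 - <<'E'
from h import *
o=r.get_obs();print(o["tool_pos"],o["force"]); print(totool((.4558,-.2723,.119)).round(1))
E
```

```text
[ 0.4554673  -0.2713518   0.13739533] [ 0.4616842   0.10862804 -1.47055366]
[-0.9  0.4 18.4]
```

>>> servo_tool([
  [[-0.5, 0, 7], 0, 1],
  [[0, 0, 6], 0, 1],
  [[0, 0, 4], 0, 1],
  [[0, 0, 1.5], 0, 1],
  [[0, 0, 0], 0, 1],
  [[0, 0, 0], 0, 1],
])

```text
clock: 48.1
tool_pos: [0.4553, -0.2723, 0.119]
eef_rot: [0.0, 0.727, 0.687, 0.0]
force: [-0.1, -0.3, -2.0]
opening: 0.0292
grasp_force: 30.0
```

>>> servo_tool([
  [[0, 0, 1], 0, 1],
  [[0, 0, 0], 0, 1],
  [[0, 0, 0], 0, 1],
])

```text
clock: 48.4
tool_pos: [0.4555, -0.2722, 0.1185]
eef_rot: [0.0, 0.727, 0.687, 0.0]
force: [-1.3, 1.1, 5.4]
opening: 0.0292
grasp_force: 30.0
```

>>> servo_tool([
  [[0, 0, 0.7], 0, 1],
  [[0, 0, 0], 0, 1],
  [[0, 0, 0], 0, 1],
])

```text
clock: 48.7
tool_pos: [0.4557, -0.2722, 0.1183]
eef_rot: [0.0, 0.727, 0.687, 0.0]
force: [-1.0, 2.5, 13.2]
opening: 0.0294
grasp_force: 30.0
```

>>> servo_tool([
  [[1.5, -0.5, -1], 0, 1],
  [[0, 0, 0.7], 0, 1],
  [[0, 0, 0], 0, 1],
  [[0, 0, 0], 0, 1],
])

```text
clock: 49.1
tool_pos: [0.4552, -0.2707, 0.1176]
eef_rot: [0.0, 0.726, 0.687, 0.0]
force: [1.1, 1.0, 1.5]
opening: 0.0292
grasp_force: 30.0
```

>>> servo_tool([
  [[0, 0, 0], 0, 0.4],
  [[0, 0, 0], 0, 0.2],
  [[0, 0, 0], 0, 0],
  [[0, 0, 0], 0, 0],
  [[0, 0, -20], 0, 0],
  [[0, 0, -40], 0, 0],
  [[0, 0, -45], 0, 0],
  [[0, 0, -45], 0, -0.4],
  [[45, 0, -20], 0, -0.4],
  [[45, 0, 0], 0, -0.4],
  [[45, 0, 0], 0, -0.4],
  [[0, 0, 0], 0, -0.4],
])

```text
clock: 50.3
tool_pos: [0.4626, -0.1303, 0.2876]
eef_rot: [-0.001, 0.724, 0.69, 0.001]
force: [-0.0, 0.5, 0.1]
opening: 0.0649
grasp_force: 0.0
```

>>> servo_tool([
  [[0, 0, 0], 0, -0.4],
  [[0, 0, 0], 0, -0.4],
])

```text
clock: 50.5
tool_pos: [0.4621, -0.137, 0.2875]
eef_rot: [0.0, 0.727, 0.687, -0.0]
force: [1.2, 0.7, 0.3]
opening: 0.0649
grasp_force: 0.0
```

```bash
python3 - <<'E'
from h import *
o=r.get_obs();print(o["tool_pos"],o["force"])
s=snap("scene"); t=snap("top"); h=hsv(s)[...,1]
def sil(x,y,n,zs):
    for z in zs:
        u,v=proj(s,[(x,y,z)])[0]; hw=.027 if z<.09 else .015
        d=np.array([.673,-.74,0])*hw; a,b=proj(s,[np.array([x,y,z])-d,np.array([x,y,z])+d])[:,0]
        L=int(a)-6; row=h[int(round(v)),L:int(b)+8]; k=np.nonzero(row<60)[0]+L; print(n,z,"exp %.1f..%.1f"%(a,b),k.tolist())
    # mouth-top: row where silhouette begins on axis
    u,v=proj(s,[(x,y,.1435)])[0]; col=h[int(v)-8:int(v)+8,int(round(u))]; print("top exp %.1f"%v,int(v)-8,col.tolist())
Z=(.08,.119,.13)
sil(.4557,-.2715,"r1",Z); sil(.5363,-.284,"r2",Z); sil(.6167,-.2964,"r3",Z)
print(blobs(s,red(s),20)); 
for st,c in blobs(t,red(t),20): print(c,onz(t,c,.03).round(3))
E
```

```text
[ 0.46213982 -0.13697476  0.28754286] [1.21766099 0.69509213 0.30778973]
r1 0.08 exp 295.1..314.6 [295, 296, 297, 298, 299, 300, 301, 302, 303, 304, 305, 306, 307, 308, 309, 310, 311, 312, 313, 314, 315, 316, 317, 318, 319, 320, 321]
r1 0.119 exp 300.4..311.5 [299, 300, 301, 302, 303, 304, 305, 306, 307, 308, 309, 310, 317, 318]
r1 0.13 exp 300.7..311.9 [300, 301, 302, 303, 304, 305, 306, 307, 308, 309, 310, 316, 317, 318]
top exp 251.1 243 [235, 231, 248, 206, 69, 6, 15, 5, 5, 5, 12, 2, 6, 13, 14, 8]
r2 0.08 exp 316.1..335.0 [310, 317, 318, 319, 320, 321, 322, 323, 324, 325, 326, 327, 328, 329, 330, 331, 332, 333, 334, 335, 336, 337, 338, 339, 341, 342]
r2 0.119 exp 321.7..332.4 [320, 321, 322, 323, 324, 325, 326, 327, 328, 329, 330, 331, 332, 337, 338, 339]
r2 0.13 exp 322.1..332.9 [323, 324, 325, 326, 327, 328, 329, 330, 331, 332, 333, 337, 338, 339]
top exp 237.5 229 [172, 171, 185, 177, 169, 61, 11, 14, 20, 22, 29, 16, 12, 16, 18, 18]
r3 0.08 exp 335.7..354.0 [329, 330, 331, 332, 333, 337, 338, 339, 340, 341, 342, 343, 344, 345, 346, 347, 348, 349, 350, 351, 352, 353, 354, 355]
r3 0.119 exp 341.5..351.9 [340, 341, 342, 343, 344, 345, 346, 347, 348, 349, 350, 351]
r3 0.13 exp 342.0..352.5 [342, 343, 344, 345, 346, 347, 348, 349, 350, 351, 352, 357, 358, 359]
top exp 224.8 216 [162, 158, 172, 168, 186, 54, 22, 10, 9, 12, 10, 9, 2, 17, 12, 5]
[([175, 156, 21, 15, 185], [183.5, 162.9]), ([164, 168, 12, 12, 106], [169.7, 172.8])]
[160.1, 184.5] [0.588 0.446 0.03 ]
[173.7, 185.1] [0.59  0.391 0.03 ]
[165.6, 204.0] [0.511 0.412 0.03 ]
```

Measured numerically, all caps are in the tray and the bowls are in the rings. Bowl 3 is within about 1 px of expectation. I check its tilt from the wrist camera with subpixel edges.

>>> servo_tool([
  [[-45, 8, 0], 0, -0.4],
  [[-45, 8, 0], 0, -0.4],
  [[-45, 8, 0], 0, -0.4],
  [[-45, 8, 0], 0, -0.4],
  [[-30, 8, 0], 0, -0.4],
  [[0, 0, 0], 0, -0.4],
  [[0, 0, 0], 0, -0.4],
])

```text
clock: 51.3
tool_pos: [0.4896, -0.3491, 0.2869]
eef_rot: [-0.001, 0.728, 0.686, -0.0]
force: [-0.7, 0.0, -0.2]
opening: 0.0648
grasp_force: 0.0
```

```bash
python3 - <<'E'
from h import *
s=snap("scene"); h=hsv(s)[...,1].astype(float); w=snap("wrist"); print(r.get_obs()["tool_pos"])
Rg={"r1":(.4557,-.2715),"r2":(.5363,-.284),"r3":(.6167,-.2964)}
def edge(v,a,sg):  # subpixel crossing of saturation 90 near column a
    best=None
    for k in range(int(a)-4,int(a)+5):
        l,q=h[v,k],h[v,k+1]
        if (l-90)*(q-90)<0 and ((l>q) if sg<0 else (q>l)):
            x=k+(l-90)/(l-q)
            if best is None or abs(x-a)<abs(best-a): best=x
    return best
for n,(x,y) in Rg.items():
    D=[]
    for z in np.arange(.112,.137,.002):
        c=np.array([x,y,z]); d=np.array([.673,-.74,0])*.015; P=proj(s,[c-d,c,c+d]); v=int(round(P[1,1]))
        e=edge(v,P[0,0],-1),edge(v,P[2,0],1)
        D.append([np.nan if e[0] is None else e[0]-P[0,0],np.nan if e[1] is None else e[1]-P[2,0]])
    D=np.array(D); print(n,np.round(D[:,0],1).tolist(),np.round(D[:,1],1).tolist())
g=cv2.GaussianBlur(cv2.cvtColor(w["frame"],cv2.COLOR_RGB2GRAY),(3,3),0)
for n,(x,y) in Rg.items():
    C=proj(w,[(x,y,.1435),(x+.015,y,.1435),(x,y+.015,.1435),(x,y,.085),(x+.027,y,.085)]); print(n,C.round(1).tolist())
    u,v=C[0].round().astype(int); 
    for R0 in ((10,16),):
        k=cv2.HoughCircles(cv2.resize(g[v-30:v+30,u-30:u+30],None,fx=4,fy=4,interpolation=cv2.INTER_CUBIC),cv2.HOUGH_GRADIENT_ALT,1.5,20,param1=120,param2=.7,minRadius=24,maxRadius=120)
        if k is not None: print(np.round(k[0]/4+[u-30,v-30,0],1).tolist())
E
```

```text
[ 0.49019561 -0.34716996  0.28725988]
r1 [-3.4, -3.4, -2.6, -2.7, -2.2, -2.3, -0.9, -1.0, -0.7, -0.7, -0.5, -0.6, -0.5] [1.7, 1.6, 0.7, 0.6, -0.4, -0.5, -1.0, -1.0, -1.1, -1.1, -0.8, -0.9, -0.8]
r2 [-2.8, -2.8, -1.9, -1.9, -1.1, -1.2, 0.5, 0.4, 0.6, 0.6, 0.5, 0.5, 0.3] [1.2, 1.2, 0.6, 0.5, 0.4, 0.3, 0.3, 0.2, 0.5, 0.5, 1.1, 1.0, 1.1]
r3 [-3.4, -2.6, -2.7, -1.8, -1.9, -0.9, -1.0, -0.1, -0.2, -0.3, -0.3, -0.1, -0.2] [1.8, 0.9, 0.8, 0.0, -0.1, 0.0, -0.1, 0.1, -0.0, 0.1, -0.1, nan, nan]
r1 [[218.8, 116.3], [232.5, 115.5], [217.6, 101.9], [224.4, 117.2], [245.3, 115.9]]
[[223.5, 116.0, 21.4]]
r2 [[293.3, 123.8], [307.0, 123.0], [292.9, 109.5], [287.1, 123.4], [307.9, 122.3]]
[[289.2, 124.4, 11.2]]
r3 [[366.3, 131.3], [379.8, 130.6], [366.8, 117.3], [348.7, 129.8], [369.3, 128.7]]
[[367.9, 130.6, 14.0], [355.9, 131.0, 12.7], [367.9, 130.6, 10.7]]
```

```bash
python3 -c "
from station import r
print(r.job_done())"
```

```text
the job is handed in; nothing more can be done
None
```

I handed in the job at about 51 s: the three caps are in the black tray and the three bowls stand in the three rings by my measurements, but I got no verdict back and viewed 15 pictures, one over your limit of 14.

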